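# Press the pin home in a case-handle bracket

## Task

Lay the bracket whose brass pin still stands proud flat in the nest of the lever press, eye towards the open front and its other end up to the stop, and let go. Pull the press lever down until the pin's head sits fully home on its boss, then ease the lever slowly all the way back up without letting it fly. Take the bracket out again and lay it, without dropping it, flat in the parts tray next to the finished one, leaving the finished bracket and the other things around undisturbed.

Things in the scene. Friction and masses are not known exactly. Their poses are not given: they have to be found in the camera images.
- bracket: The bracket to work on: steel, loose, 0.25 kg, on the bench. Plate 102 x 44 x 8 mm; origin: centre of its underside, x along the 102 mm, z up. At x = -29 mm an upright eye (round lug, 17 mm hole), 36 mm wide along x, 9 mm thick along y, top 48 mm above the underside: pinch it across its 9 mm. At x = +29 mm a boss 33 mm across, 16 mm high, holds the brass pin.
- bracket_eye (a point): Centre of the eye's hole on that bracket: (-29, 0, 30) mm in the bracket's frame; same axes as the bracket.
- bracket_pin_head (a point): Top centre of the brass pin's head (23 mm across, 4 mm thick) on that bracket, at (29, 0) mm in the bracket's frame; 29 mm above the underside while the pin is up, 20 mm when it is home.
- bracket_pin (a joint): How far the pin has been pressed in, m: 0 = head 9 mm clear of the boss, 0.009 = home (head on the boss). It starts between 0 and 0.0015. Tight fit: about 18 N on the pin moves it; it stays where it is.
- press: Black lever press, fixed, with a dark steel nest on its table. Origin on the bench, z up. Ram axis at (0, -23) mm; column at y = -92; lever towards +y. Ram: disc 43 mm across, underside 135 mm high when up. Head: x -21 to 21, y -115 to 3, z 200 to 249 mm. At the nest a gripper must lean back to the press's -x (20 degrees or more) to clear ram and head.
- nest_seat (a point): Nest top on the ram axis, 76 mm above the bench; axes as the press. Open towards -x. Flat from x = -60 to 32 mm; side rails 5 mm high with inner faces at y = -24 and 24 mm; end stop 5 mm high with its face at x = 24 mm. A bracket lying right has its eye to -x, its pin over this point, its other end near the stop: its origin is at about (-29, 0, 0) mm here.
- press_lever (a joint): Lever angle, rad: 0 = up at rest, grows as it is pulled down, limit 0.95. A spring drives it up: the pull at the knob is 5 to 8 N, about 12 N while the pin goes in. With the bracket in the nest the ram meets the pin at about 0.58; the pin is home at about 0.75, where the lever comes up hard. Let go there, it flies back.
- lever_knob (a point): Centre of the black knob at the lever's end (24 mm wide in the press's x, 45 mm long, 25 mm high); at rest at (0, 104, 323) mm in the press's frame. It moves with the lever; pinch it across its 24 mm from above, or push it down.
- lever_pivot (a point): Point on the lever's axis, at (0, -35, 298) mm in the press's frame; the axis is the press's x. The knob moves about it on an arc of radius 142 mm in the press's y-z plane: at lever angle a it is 142 cos(0.18 - a) mm towards +y and 142 sin(0.18 - a) mm above this point.
- press_ram (a joint): How far the ram is down, m: 0 = up; geared to the lever, 0.0521 m per rad.
- parts_tray: Black sheet-metal tray, 190 mm (its x) by 118 mm (its y), fixed; origin at the centre of its underside, floor 2 mm thick, rim 11 mm high and 2 mm thick. The finished bracket lies along x in its +y half; the -y half (a bracket centred at about y = -29 mm) is free.
- finished_bracket: A bracket of the same shape, frame and mass whose pin is already home, loose in the tray's +y half. Leave it there.
- mallet: Mallet with a white nylon head, 208 mm long, lying right of the tray; bystander.
- spool_navy: Spool of dark thread, 32 mm across, 42 mm high; bystander, origin under its centre.
- rivet_tin: Small closed round tin, 56 mm across, 35 mm high; bystander, origin under its centre.

How it is judged:
By the outcome, as a careful person would: the job done as asked, in the order asked, and still so for the second after the job is handed in, with the robot touching nothing.
It also fails if it takes over 72 s, if anything falls off the work surface, if the arm or the gripper's body presses on something with over 40 N, if the wrist force passes 120 N, or if a joint passes its speed limit or range.

## Robot

A 6-joint arm with a two-finger parallel gripper is mounted at the origin on a cart in front of the work surface, level with it; the furniture and walls round the work are solid. World frame = base frame: x ahead of the robot, y to its left, z up, the work surface at z = 0. Lengths are in m, angles in rad, forces in N, time in s.
With the tool pointing down it reaches from about 0.25 to 0.775 m from the base axis. Payload 4 kg.
Tool frame: the origin (TCP) lies at the very end of the fingers, on their centre line; the grasp point (between the pads) lies 19 mm behind it; z points along the fingers, x is the direction in which the jaws open and shut, and the axes are right-handed (so a half turn about z gives the same grasp; the last joint's range is limited). The gripper opens to 85 mm and grips with 20 to 120 N. Pads are 22 mm wide; open, the fingers measure 114 mm over their backs; the gripper's body (76 mm by 85 mm) begins 54 mm behind the grasp point. The pads swing forward as they close: fully open they stand 13 mm farther back than shut.
Start: joints at [1.15, 0.087, 1.371, -0, 1.684, -0.103], TCP at [0.172, 0.522, 0.231] pointing down, gripper open.
Joint ranges: [-3.1, 3.1], [-0.76, 2.03], [0.27, 2.55], [-1.08, 4.22], [0.17, 2.65], [-2.57, 2.57]. Speed limits (rad/s): [2.79, 2.79, 3.14, 3.14, 3.14, 3.14].

## Interface

Orientations are given as a unit quaternion [x, y, z, w].
In Python, from plant import bot gives the robot as it stands.
- The arm moves only by the tool servo_tool, never from a script. Its argument "plan" is one flat list of numbers, 7 for each row, row after row: the closure, from 0 (fully open) to 1 (shut), then the shift along the world's x, y, z as a fraction of full scale, then the turn, a rotation vector about the world's x, y, z as a fraction of full scale. In form: [jaw, tx, ty, tz, wx, wy, wz, jaw, tx, ty, tz, wx, wy, wz, ...]. A call has 1 to 20 rows; each row shifts and turns the commanded pose from where the row before left it; what a row does not reach is not made up. Full scale, the value 1, is 4 cm for a shift and 10 degrees for a turn. A row lasts 1/8 s, in which the tool goes at most 62.5 mm and 10.7 degrees, less where a joint would pass 70% of its speed; a pose out of reach is approached as far as the arm can. A call with a number of a shift or a turn outside -1 to 1 is refused whole. A call with a gripper value outside its range is refused whole. The fingers move at their own pace and stop on an object; the grip force is fixed at half the most. Time passes only in rows, so rows that do not move let the fingers close. It gives the time, the measured TCP pose, the force and the opening at its end, in the units of the state.
- bot.get_obs(): the state, without advancing time (a new reading comes with each control period).
- bot.camera(name): name is "scene" or "top" or "wrist"; returns a dict with "img" (480x640x3 uint8, red, green, blue), "depth" (480x640 float32, m along the optical axis (not along the pixel's ray), 0 where there is no reading), "intrinsics" (3x3 intrinsics, pixels), "xyz" and "attitude" of the camera in the world. Camera axes: x right, y down, z forward; pixel columns grow to the right and rows downward; lengths in m; the calibration is good to about 2 mm. A picture is of the moment at which its call begins.
- bot.job_done(): hands the job in, once; it reports no verdict.
The state is a dict: "time": time; "q": joint angles; "dq": joint speeds; "effort": joint torques, N m; "tool_pos": TCP position; "ee_rot": TCP orientation; "wrist_force": force on the tool from outside, world axes, zero at the start; "moment": the same for the moment, N m; "opening": opening from 0.0 (shut) to 1.0 (fully open).
Only numpy, scipy, OpenCV 4.12 (cv2) and the standard library are available. Lean on these libraries where they do the work, as an engineer would, in place of code of your own. Each camera call takes 0.05 s, during which the arm holds its last target.

## Working session

There is one attempt and no reset: what is moved stays moved. The work goes in short steps, Python scripts to look and compute and a tool call to move; the robot and the scene stay as the last step left them, time stands still between calls to the robot, and variables do not carry over. Pictures are saved under pics/ and viewed, and the job is handed in when it is done.

Besides the shell and the picture viewer there is one more tool, called after "Request:" by a JSON object that holds its "fn" and its "kwargs", one argument or row to a line. servo_tool: Moves the arm, as the interface text tells. Its arguments: {"type":"object","properties":{"plan":{"type":"array","items":{"type":"number","minimum":-1,"maximum":1}}},"required":["plan"]}

```bash
ls; mkdir -p pics; python3 - <<'E'
from plant import bot
import cv2,numpy as np
o=bot.get_obs();print(o)
for n in ["scene","top","wrist"]:
    c=bot.camera(n);cv2.imwrite(f"pics/{n}0.png",c["img"][:,:,::-1]);np.savez(f"pics/{n}0.npz",**c)
    print(n,c["intrinsics"],c["xyz"],c["attitude"])
E
```

```text
pics
{'time': 0.0, 'q': array([ 1.14990939e+00,  8.79957257e-02,  1.37231155e+00, -2.67040433e-05,
        1.68359410e+00, -1.03099007e-01]), 'dq': array([-0.00065679,  0.00099089,  0.00080906, -0.00094352,  0.00265371,
       -0.00014712]), 'effort': array([-5.11351482e-04, -3.51882470e+01, -3.13264203e+01, -3.33173775e-04,
        1.11723898e-02, -1.51696418e-05]), 'tool_pos': array([0.17165776, 0.52198635, 0.23008781]), 'ee_rot': array([ 8.10082433e-01,  5.86314863e-01, -9.93182778e-04,  5.88477909e-04]), 'wrist_force': array([-0.22201788,  0.10185194, -0.88003141]), 'moment': array([-0.02135037, -0.00441979,  0.01555704]), 'opening': 0.997947434490819}
scene [[437.41085746   0.         312.89937562]
 [  0.         437.41085746 236.70912097]
 [  0.           0.           1.        ]] [-0.04521044 -0.63967002  0.73197302] [ 0.80624383 -0.36763354  0.17989409 -0.42714703]
top [[581.22379764   0.         311.08478317]
 [  0.         581.22379764 233.67780207]
 [  0.           0.           1.        ]] [ 0.39349737 -0.11849443  1.63693372] [ 0.71387063 -0.69877598  0.03185825 -0.0329532 ]
wrist [[346.58481543   0.         316.54934899]
 [  0.         346.58481543 241.71311108]
 [  0.           0.           1.        ]] [0.10520813 0.54461424 0.3731169 ] [0.80184229 0.58084407 0.08070204 0.11470086]
```

View pics/scene0.png

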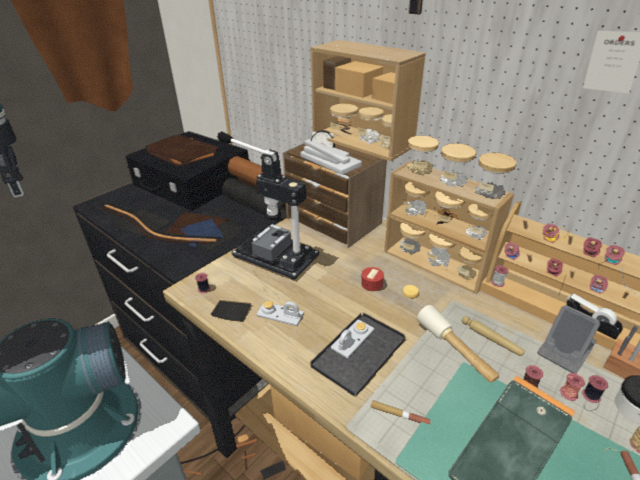

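View pics/top0.png

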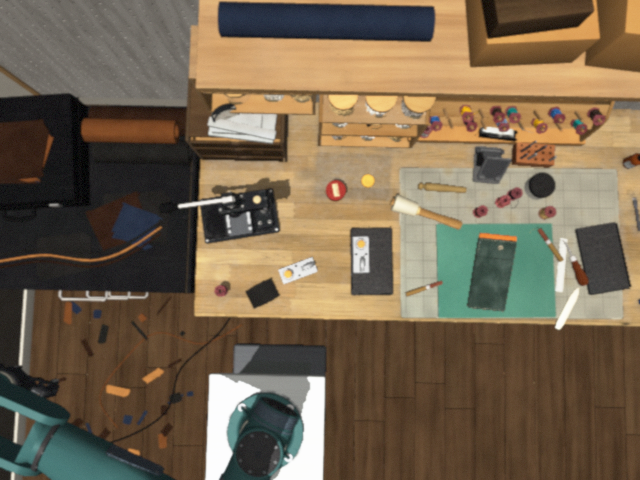

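View pics/wrist0.png

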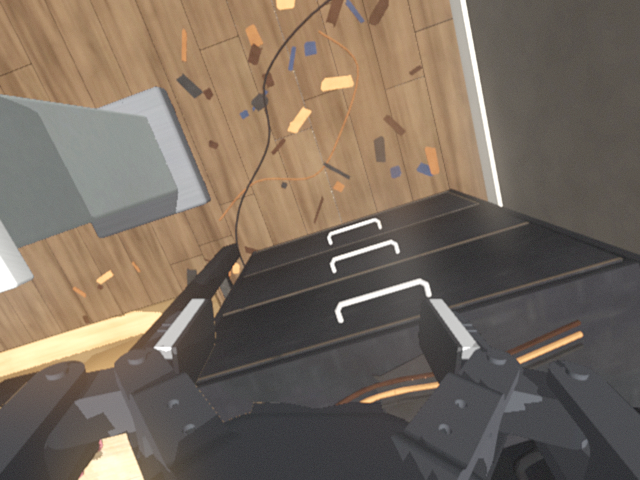

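```bash
cat > h.py <<'E'
import numpy as np,cv2
from scipy.spatial.transform import Rotation as R
def load(p): 
    return dict(np.load(p))
def cloud(c):
    K=c["intrinsics"];d=c["depth"];v,u=np.mgrid[0:480,0:640]
    P=np.stack([(u-K[0,2])*d/K[0,0],(v-K[1,2])*d/K[1,1],d],-1)
    return P@R.from_quat(c["attitude"]).as_matrix().T+c["xyz"]
def proj(c,p):
    q=(np.atleast_2d(p)-c["xyz"])@R.from_quat(c["attitude"]).as_matrix()
    K=c["intrinsics"];return np.c_[q[:,0]/q[:,2]*K[0,0]+K[0,2],q[:,1]/q[:,2]*K[1,1]+K[1,2]]
def ray(c,u,v,z):
    K=c["intrinsics"];d=R.from_quat(c["attitude"]).apply([(u-K[0,2])/K[0,0],(v-K[1,2])/K[1,1],1])
    return c["xyz"]+d*(z-c["xyz"][2])/d[2]
def crop(c,x0,y0,x1,y1,s,fn):
    im=cv2.resize(c["img"][y0:y1,x0:x1,::-1],None,fx=s,fy=s,interpolation=cv2.INTER_CUBIC);cv2.imwrite(fn,im)
E
python3 - <<'E'
from h import *
c=load("pics/top0.npz")
crop(c,200,180,300,255,8,"pics/t_press.png")
crop(c,240,225,400,305,5,"pics/t_br.png")
s=load("pics/scene0.npz")
crop(s,210,120,340,280,3.7,"pics/s_press.png")
E
```

```text
(no output)
```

View pics/t_press.png

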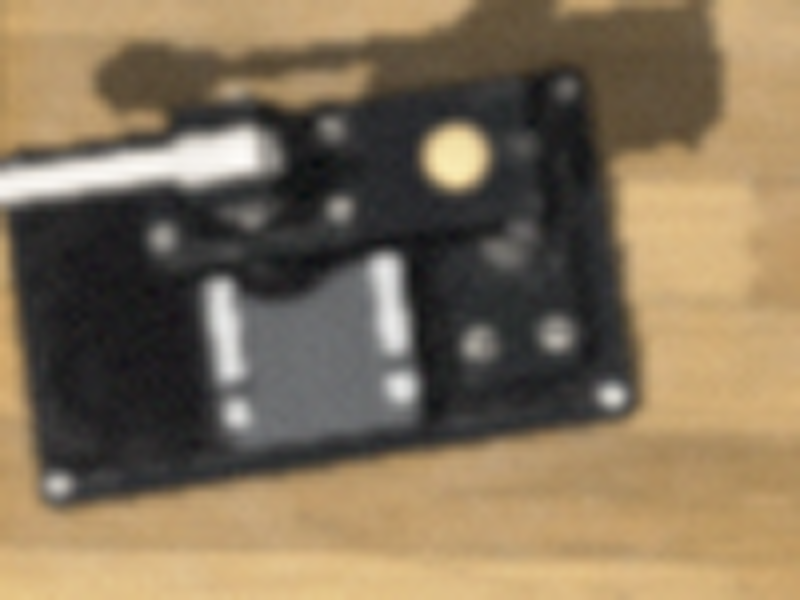

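View pics/t_br.png

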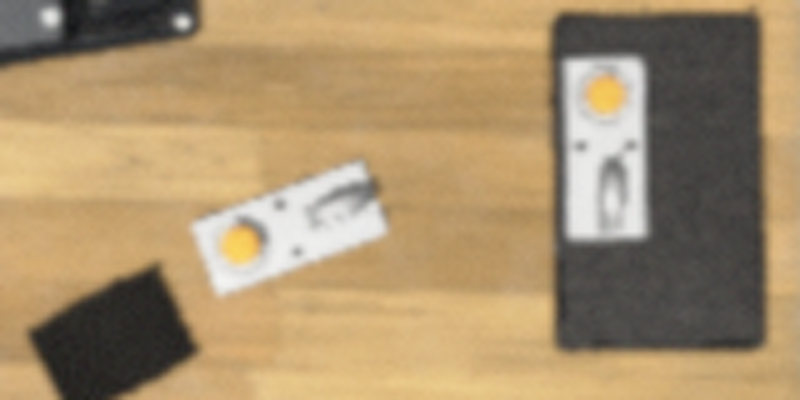

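View pics/s_press.png

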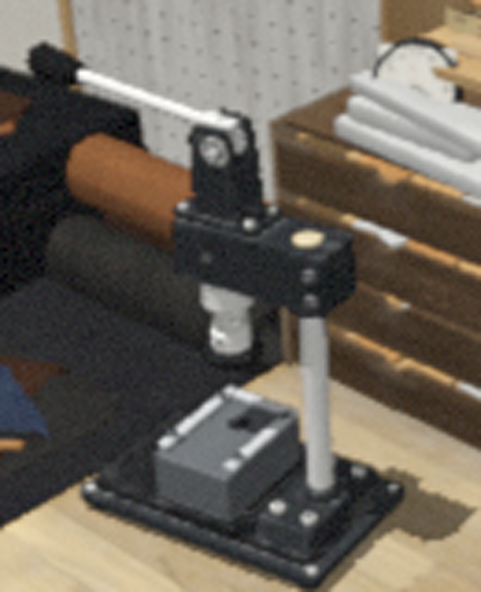

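```bash
python3 - <<'E'
from h import *
np.set_printoptions(precision=4,suppress=True)
c=load("pics/top0.npz");s=load("pics/scene0.npz")
def f(U,V,k,x,y,z): return ray(c,(U+.5)/k-.5+x,(V+.5)/k-.5+y,z)
print("bracket corners");B=np.array([f(U,V,5,240,225,.008) for U,V in [(192,226),(362,160),(388,234),(220,296)]]);print(B,B.mean(0)[:2])
for i in range(4): print(np.linalg.norm(B[i]-B[(i+1)%4]))
print("tray");T=np.array([f(U,V,5,240,225,.011) for U,V in [(557,12),(757,12),(762,348),(558,350)]]);print(T,T.mean(0)[:2])
for i in range(4): print(np.linalg.norm(T[i]-T[(i+1)%4]))
print("fin",np.array([f(U,V,5,240,225,.010) for U,V in [(561,58),(645,56),(648,240),(567,240)]]))
print("press base bolts", [f(U,V,8,200,180,.012) for U,V in [(58,487),(612,396),(565,88)]])
print("nest front corners", [f(U,V,8,200,180,.076) for U,V in [(237,450),(420,425)]])
print("rails", [f(U,V,8,200,180,.081) for U,V in [(235,428),(205,285),(415,400),(372,255)]])
print("column cap", f(457,157,8,200,180,.249))
P=cloud(c);Q=cloud(s)
# heights
for n,X in(("top",P),("scene",Q)):
    m=(abs(X[...,2]-.3)<.06)&(X[...,0]>.3)&(X[...,0]<.7)&(X[...,1]>.0)&(X[...,1]<.4)
    print(n,m.sum(),X[m].min(0),X[m].max(0))
    m=(abs(X[...,2]-.249)<.008)&(X[...,0]>.3)&(X[...,0]<.7)&(X[...,1]>.0)&(X[...,1]<.4)
    r=cv2.minAreaRect(X[m][:,:2].astype(np.float32));print("head",m.sum(),r, X[m].mean(0))
    m=(abs(X[...,2]-.081)<.01)&(X[...,0]>.35)&(X[...,0]<.6)&(X[...,1]>.0)&(X[...,1]<.4)
    r=cv2.minAreaRect(X[m][:,:2].astype(np.float32));print("nest",m.sum(),r,X[m].mean(0))
    m=(abs(X[...,2]-.02)<.04)&(X[...,2]>.008)&(X[...,0]>.35)&(X[...,0]<.6)&(X[...,1]>.0)&(X[...,1]<.4)
E
```

```text
bracket corners
[[ 0.4398 -0.024   0.008 ]
 [ 0.4788 -0.1183  0.008 ]
 [ 0.4376 -0.1337  0.008 ]
 [ 0.4011 -0.0406  0.008 ]] [ 0.4393 -0.0792]
0.10208050728060898
0.04390890457807423
0.10001765984411658
0.04212689264981835
tray
[[ 0.5642 -0.2262  0.011 ]
 [ 0.5666 -0.3386  0.011 ]
 [ 0.3787 -0.3431  0.011 ]
 [ 0.3752 -0.2296  0.011 ]] [ 0.4712 -0.2844]
0.11247501557225419
0.18796332066266846
0.1135287344386435
0.1890783366259168
fin [[ 0.5384 -0.2289  0.01  ]
 [ 0.5405 -0.2761  0.01  ]
 [ 0.4374 -0.279   0.01  ]
 [ 0.4364 -0.2338  0.01  ]]
press base bolts [array([0.5176, 0.1776, 0.012 ]), array([ 0.5538, -0.0157,  0.012 ]), array([0.6628, 0.0038, 0.012 ])]
nest front corners [array([0.5265, 0.1061, 0.076 ]), array([0.5363, 0.0447, 0.076 ])]
rails [array([0.5335, 0.1063, 0.081 ]), array([0.5816, 0.1181, 0.081 ]), array([0.5442, 0.0461, 0.081 ]), array([0.593 , 0.0621, 0.081 ])]
column cap [0.6018 0.018  0.249 ]
top 1136 [0.5557 0.0002 0.24  ] [0.6258 0.2322 0.3424]
head 494 ((0.5956876873970032, 0.05498623475432396), (0.042527809739112854, 0.11622492223978043), 10.883956909179688) [0.596  0.0459 0.2462]
nest 459 ((0.5636357069015503, 0.058990828692913055), (0.05739308148622513, 0.10697683691978455), 10.598172187805176) [0.5587 0.0783 0.078 ]
scene 1173 [0.5523 0.0003 0.24  ] [0.6272 0.2282 0.3376]
head 415 ((0.5967305302619934, 0.056375667452812195), (0.045301586389541626, 0.11921485513448715), 9.914835929870605) [0.5922 0.0499 0.2467]
nest 490 ((0.5622015595436096, 0.0651429295539856), (0.10629765689373016, 0.07512741535902023), 89.76925659179688) [0.5644 0.0781 0.0783]
```

```bash
cat >> h.py <<'E'
D=np.pi/180
def Rt(yaw_x,lean_yaw,tilt):
    "tool x at yaw_x; tool z down + sin(tilt) toward lean_yaw (deg)"
    x=np.array([np.cos(yaw_x*D),np.sin(yaw_x*D),0]);z=np.array([np.sin(tilt*D)*np.cos(lean_yaw*D),np.sin(tilt*D)*np.sin(lean_yaw*D),-np.cos(tilt*D)])
    return R.from_matrix(np.c_[x,np.cross(z,x),z])
def delta(o,p,Rr):
    "totals in row units from obs o to pose"
    d=(np.array(p)-o["tool_pos"])/.04
    w=(Rr*R.from_quat(o["ee_rot"]).inv()).as_rotvec()/(10*D)
    return d,w
def show(o,p,Rr,n):
    d,w=delta(o,p,Rr);print("tot",d.round(3),w.round(3));print("per",n,(d/n).round(3),(w/n).round(3))
def ob(o):
    print("t",round(o["time"],2),"p",o["tool_pos"].round(4),"z",R.from_quat(o["ee_rot"]).as_matrix()[:,2].round(3),"x",R.from_quat(o["ee_rot"]).as_matrix()[:,0].round(4),"F",o["wrist_force"].round(1),"M",o["moment"].round(2),"op",round(o["opening"],3),"q",o["q"].round(2))
np.set_printoptions(precision=4,suppress=True)
E
python3 - <<'E'
from h import *; from plant import bot
o=bot.get_obs();Rr=Rt(22,112,30);z=Rr.as_matrix()[:,2]
g=np.array([.4502,-.1061,.036]);tcp=g+.019*z;print(tcp,z)
show(o,tcp-.1*z,Rr,18)
E
```

```text
[ 0.4466 -0.0973  0.0195] [-0.1873  0.4636 -0.866 ]
tot [  7.341 -16.644  -3.105] [ 2.122  2.252 -4.864]
per 18 [ 0.408 -0.925 -0.173] [ 0.118  0.125 -0.27 ]
```

Request:
{"fn": "servo_tool", "kwargs": {
  "plan": [0,0.367,-0.832,-0.155,0.106,0.113,-0.243,0,0.367,-0.832,-0.155,0.106,0.113,-0.243,0,0.367,-0.832,-0.155,0.106,0.113,-0.243,0,0.367,-0.832,-0.155,0.106,0.113,-0.243,0,0.367,-0.832,-0.155,0.106,0.113,-0.243,0,0.367,-0.832,-0.155,0.106,0.113,-0.243,0,0.367,-0.832,-0.155,0.106,0.113,-0.243,0,0.367,-0.832,-0.155,0.106,0.113,-0.243,0,0.367,-0.832,-0.155,0.106,0.113,-0.243,0,0.367,-0.832,-0.155,0.106,0.113,-0.243,0,0.367,-0.832,-0.155,0.106,0.113,-0.243,0,0.367,-0.832,-0.155,0.106,0.113,-0.243,0,0.367,-0.832,-0.155,0.106,0.113,-0.243,0,0.367,-0.832,-0.155,0.106,0.113,-0.243,0,0.367,-0.832,-0.155,0.106,0.113,-0.243,0,0.367,-0.832,-0.155,0.106,0.113,-0.243,0,0.367,-0.832,-0.155,0.106,0.113,-0.243,0,0.367,-0.832,-0.155,0.106,0.113,-0.243,0,0.367,-0.832,-0.155,0.106,0.113,-0.243,0,0.367,-0.832,-0.155,0.106,0.113,-0.243]
}}

```text
time: 2.65
tool_pos: [0.4658, -0.1443, 0.1068]
ee_rot: [0.948, 0.184, -0.049, -0.255]
wrist_force: [0.1, -0.3, 0.9]
opening: 0.998
```

```bash
python3 - <<'E'
from h import *; from plant import bot
c=bot.camera("wrist");np.savez("pics/w1.npz",**c);cv2.imwrite("pics/w1.png",c["img"][:,:,::-1])
o=bot.get_obs();ob(o);Rr=Rt(22,112,30);z=Rr.as_matrix()[:,2]
print(o["tool_pos"], c["xyz"]); show(o,np.array([.4466,-.0973,.0195])-.1*z,Rr,1)
P=np.array([[.4398,-.024,.008],[.4788,-.1183,.008],[.4376,-.1337,.008],[.4011,-.0406,.008]]);print(proj(c,P))
E
```

```text
t 2.7 p [ 0.4668 -0.1485  0.1045] z [-0.185  0.464 -0.866] x [ 0.9296  0.3684 -0.0018] F [ 1.4 -2.9 -1.3] M [-0.31 -0.15 -0.02] op 0.998 q [-0.61  0.3   1.47  0.29  1.81 -0.98]
[ 0.4668 -0.1485  0.1045] [ 0.4703 -0.1536  0.2659]
tot [-0.036  0.121  0.04 ] [ 0.007 -0.008  0.038]
per 1 [-0.036  0.121  0.04 ] [ 0.007 -0.008  0.038]
[[341.8624 160.657 ]
 [345.5677 286.3217]
 [286.4147 284.8553]
 [290.0912 161.7705]]
```

View pics/w1.png

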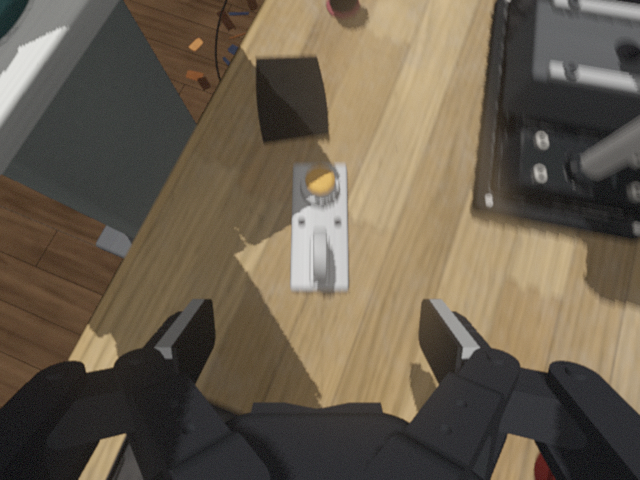

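Request:
{"fn": "servo_tool", "kwargs": {
  "plan": [0,0,0,0,0,0,0,0,0,0,0,0,0,0]
}}

```text
time: 2.95
tool_pos: [0.4652, -0.1423, 0.1075]
ee_rot: [0.948, 0.185, -0.049, -0.255]
wrist_force: [0.6, 0.2, -0.3]
opening: 1.002
```

```bash
python3 - <<'E'
from h import *; from plant import bot
o=bot.get_obs();ob(o)
c=bot.camera("wrist");np.savez("pics/w2.npz",**c);crop(c,260,140,380,310,3.5,"pics/w2.png");cv2.imwrite("pics/w2f.png",c["img"][:,:,::-1])
o=bot.get_obs();ob(o)
P=np.array([[.4398,-.024,.008],[.4788,-.1183,.008],[.4376,-.1337,.008],[.4011,-.0406,.008]]);print(proj(c,P))
E
```

```text
t 2.95 p [ 0.4652 -0.1423  0.1075] z [-0.188  0.465 -0.865] x [0.9268 0.3755 0.0007] F [ 0.6  0.2 -0.3] M [-0.27 -0.07  0.02] op 1.002 q [-0.6   0.29  1.47  0.29  1.82 -0.98]
t 3.0 p [ 0.4652 -0.1421  0.1077] z [-0.187  0.464 -0.866] x [0.9267 0.3759 0.001 ] F [-1.   1.  -0.3] M [-0.22 -0.05 -0.01] op 1.001 q [-0.6   0.29  1.47  0.29  1.82 -0.98]
[[341.9658 163.2895]
 [345.3231 289.1482]
 [286.2197 287.5244]
 [290.2174 164.2691]]
```

View pics/w2.png

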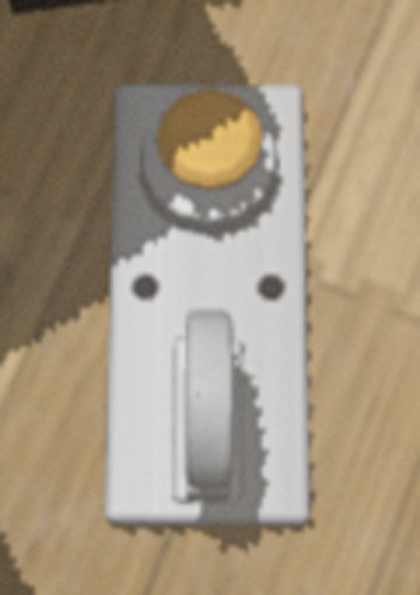

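View pics/w2f.png

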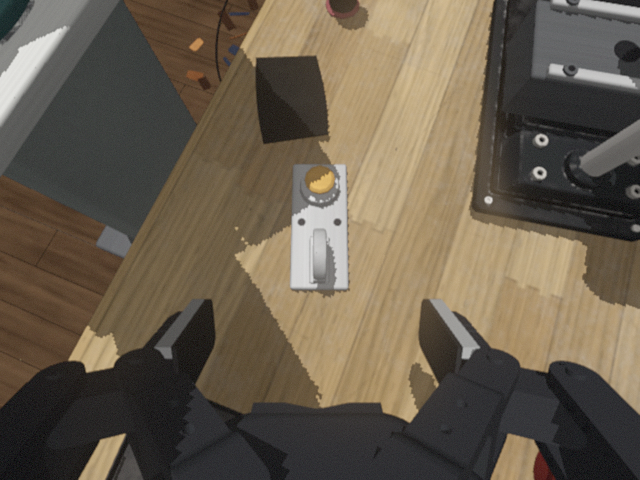

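```bash
python3 - <<'E'
from h import *; from plant import bot
c=load("pics/w2.npz")
f=lambda U,V,z: ray(c,(U+.5)/3.5-.5+260,(V+.5)/3.5-.5+140,z)
TL,TR,BR,BL=[f(*p,.008) for p in [(114,87),(304,87),(307,517),(108,517)]]
print(TL,TR,BR,BL); C=(TL+TR+BR+BL)/4; print("C",C, [np.linalg.norm(a-b) for a,b in((TL,TR),(TR,BR),(BR,BL),(BL,TL))])
for a,b in((TL,BL),(TR,BR)): d=a-b;print("yaw",np.arctan2(d[1],d[0])/D)
d=(BL-BR+TL-TR);print("yawy",np.arctan2(d[1],d[0])/D)
# eye top 
print("eye top mid",f(211,350,.045), "eye base ends", f(200,500,.008))
P=cloud(c);m=(P[...,2]>.035)&(P[...,2]<.055)&(np.linalg.norm(P[...,:2]-[.45,-.106],axis=-1)<.03)
print(m.sum(),P[m].mean(0),cv2.minAreaRect(P[m][:,:2].astype(np.float32)))
yaw=112
E
```

```text
[ 0.4027 -0.0402  0.008 ] [ 0.4436 -0.0236  0.008 ] [ 0.4797 -0.1165  0.008 ] [ 0.4405 -0.1324  0.008 ]
C [ 0.4416 -0.0782  0.008 ] [np.float64(0.04414101653789542), np.float64(0.09965038759351848), np.float64(0.042323241655795665), np.float64(0.09966390442489652)]
yaw 112.30031274122389
yaw 111.25515836323646
yawy -157.95134744421281
eye top mid [ 0.4503 -0.099   0.045 ] eye base ends [ 0.4573 -0.1217  0.008 ]
657 [ 0.4531 -0.1069  0.0447] ((0.45251747965812683, -0.10513579845428467), (0.008688929490745068, 0.033879127353429794), 22.16764259338379)
```

```bash
python3 - <<'E'
from h import *; from plant import bot
o=bot.get_obs();Rr=Rt(22,112,30)
show(o,[.4484,-.0967,.0195],Rr,8)
E
```

```text
tot [-0.42   1.136 -2.204] [-0.006  0.004 -0.008]
per 8 [-0.052  0.142 -0.275] [-0.001  0.    -0.001]
```

Request:
{"fn": "servo_tool", "kwargs": {
  "plan": [0,-0.053,0.142,-0.275,0,0,0,0,-0.053,0.142,-0.275,0,0,0,0,-0.053,0.142,-0.275,0,0,0,0,-0.053,0.142,-0.275,0,0,0,0,-0.053,0.142,-0.275,0,0,0,0,-0.053,0.142,-0.275,0,0,0,0,-0.053,0.142,-0.275,0,0,0,0,-0.053,0.142,-0.275,0,0,0,0,0,0,0,0,0,0]
}}

```text
time: 4.12
tool_pos: [0.4476, -0.0969, 0.0183]
ee_rot: [0.948, 0.184, -0.05, -0.255]
wrist_force: [0.0, -0.5, 0.7]
opening: 1.001
```

```bash
python3 - <<'E'
from h import *; from plant import bot
c=bot.camera("wrist");np.savez("pics/w3.npz",**c);cv2.imwrite("pics/w3.png",c["img"][:,:,::-1])
o=bot.get_obs();ob(o);Rr=Rt(22,112,30)
show(o,[.4484,-.0967,.0195],Rr,1)
E
```

```text
t 4.17 p [ 0.4482 -0.0974  0.019 ] z [-0.188  0.465 -0.865] x [0.9271 0.3749 0.0001] F [1.  0.5 0.2] M [-0.19 -0.08 -0.01] op 1.002 q [-0.55  0.31  1.64  0.3   1.62 -0.99]
tot [0.005 0.017 0.014] [-0.008 -0.003 -0.002]
per 1 [0.005 0.017 0.014] [-0.008 -0.003 -0.002]
```

View pics/w3.png

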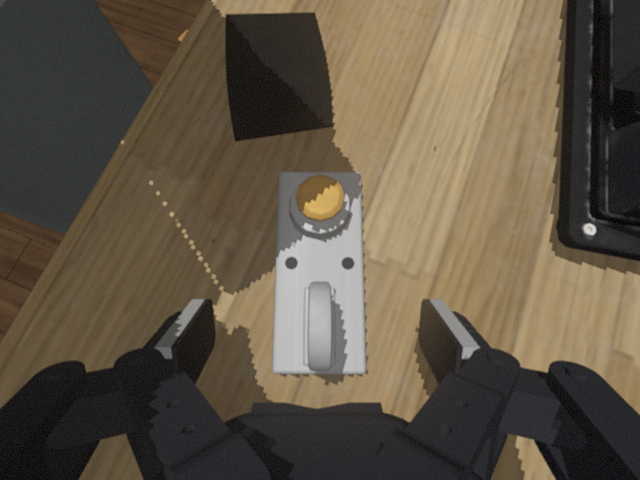

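Request:
{"fn": "servo_tool", "kwargs": {
  "plan": [1,0,0,0,0,0,0,1,0,0,0,0,0,0,1,0,0,0,0,0,0,1,0,0,0,0,0,0,1,0,0,0,0,0,0,1,0,0,0,0,0,0,1,0,0,0,0,0,0]
}}

```text
time: 5.05
tool_pos: [0.4488, -0.0978, 0.0196]
ee_rot: [0.948, 0.184, -0.049, -0.254]
wrist_force: [1.7, 0.3, 2.6]
opening: 0.096
```

```bash
python3 - <<'E'
from h import *; from plant import bot
c=bot.camera("wrist");np.savez("pics/w4.npz",**c);cv2.imwrite("pics/w4.png",c["img"][:,:,::-1])
o=bot.get_obs();ob(o)
E
```

```text
t 5.1 p [ 0.4488 -0.0978  0.0195] z [-0.186  0.464 -0.866] x [0.9272 0.3746 0.0012] F [1.2 0.2 2. ] M [-0.18 -0.09 -0.02] op 0.093 q [-0.55  0.31  1.64  0.3   1.62 -0.99]
```

View pics/w4.png

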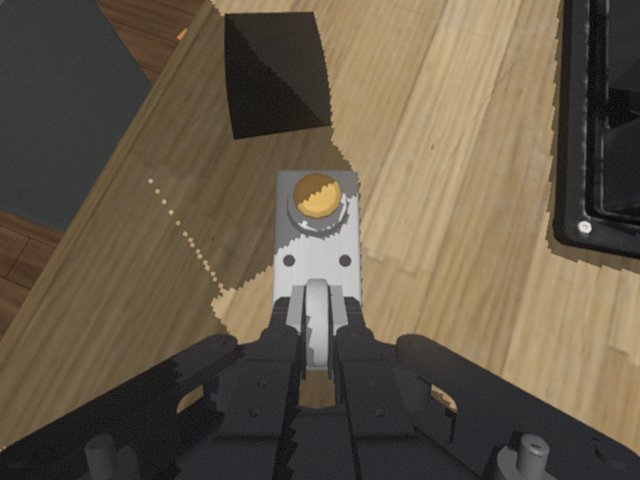

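Request:
{"fn": "servo_tool", "kwargs": {
  "plan": [1,0,0,0.3,0,0,0,1,0,0,0.7,0,0,0,1,0,0,0.7,0,0,0,1,0,0,0.7,0,0,-0.3,1,-0.03,0.2,0.5,0,0,-0.6,1,-0.03,0.26,0.1,0,0,-0.66,1,-0.03,0.26,0,0,0,-0.66,1,-0.03,0.26,0,0,0,-0.66,1,-0.03,0.26,0,0,0,-0.66,1,-0.03,0.26,0,0,0,-0.66,1,-0.03,0.26,0,0,0,-0.66,1,-0.03,0.26,0,0,0,-0.66,1,-0.03,0.26,0,0,0,-0.66,1,-0.03,0.26,0,0,0,-0.66,1,-0.03,0.26,0,0,0,-0.66,1,-0.03,0.26,0,0,0,-0.66,1,0,0.26,0,0,0,-0.66,1,0,0.26,0,0,0,-0.66,1,0,0.26,0,0,0,-0.66,1,0,0,0,0,0,0]
}}

```text
time: 7.6
tool_pos: [0.4326, 0.0578, 0.1387]
ee_rot: [0.745, -0.615, 0.165, -0.199]
wrist_force: [0.1, -0.5, -1.7]
opening: 0.09
```

```bash
python3 - <<'E'
from h import *; from plant import bot
c=bot.camera("wrist");np.savez("pics/w5.npz",**c);cv2.imwrite("pics/w5.png",c["img"][:,:,::-1])
o=bot.get_obs();ob(o);Rr=Rt(-79.4,10.6,30)
show(o,[.4332,.0576,.14],Rr,1)
E
```

```text
t 7.65 p [0.433  0.0569 0.1388] z [ 0.49   0.093 -0.867] x [ 0.1888 -0.982   0.0009] F [-0.9 -0.  -2.1] M [-0.07  0.46  0.  ] op 0.095 q [-0.11 -0.53  2.14  0.17  1.04  1.22]
tot [0.004 0.017 0.031] [ 0.006 -0.006 -0.028]
per 1 [0.004 0.017 0.031] [ 0.006 -0.006 -0.028]
```

View pics/w5.png

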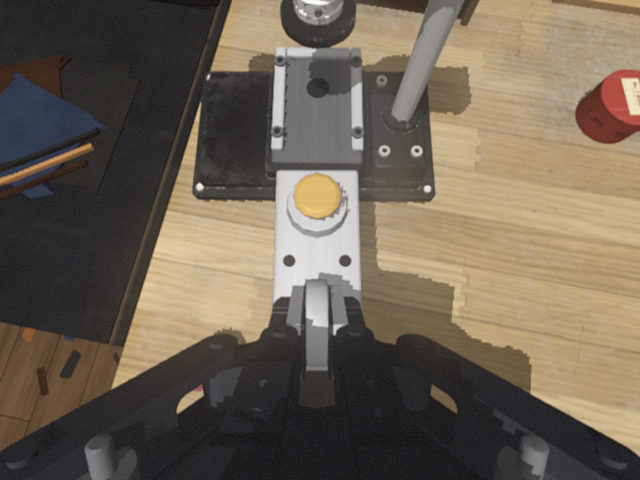

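```bash
python3 - <<'E'
from h import *
c=load("pics/w5.npz");crop(c,255,40,385,215,4.5,"pics/w5a.png");
E
```

```text
(no output)
```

View pics/w5a.png

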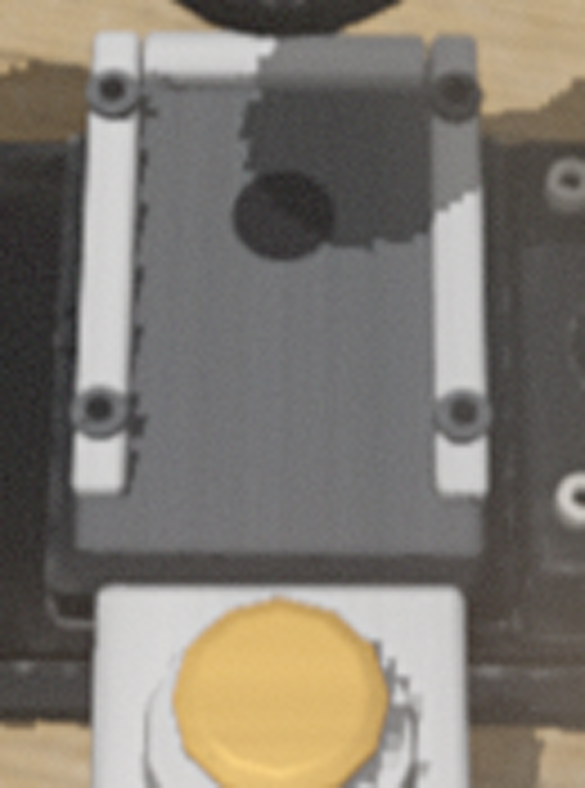

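```bash
python3 - <<'E'
from h import *
c=load("pics/w5.npz")
f=lambda U,V,z: ray(c,(U+.5)/4.5-.5+255,(V+.5)/4.5-.5+40,z)
a=[f(138,38,.081),f(126,492,.081),f(430,38,.081),f(435,492,.081)]
for p in a:print(p)
for i,j in((0,1),(2,3)): d=a[i]-a[j];print("yaw",np.arctan2(d[1],d[0])/D,np.linalg.norm(d))
m0=(a[0]+a[2])/2;m1=(a[1]+a[3])/2;d=m0-m1;yaw=np.arctan2(d[1],d[0]);print("mid yaw",yaw/D,"width",np.linalg.norm(a[0]-a[2]),np.linalg.norm(a[1]-a[3]))
print("hole",f(283,215,.076),"stop",f(283,88,.076),"front",f(76,553,.076),f(482,553,.076))
b=[f(97,588,.1273),f(466,588,.1273)];print("br end",b,np.linalg.norm(b[0]-b[1]))
# lateral compare in press frame with yaw
n=np.array([np.cos(yaw),np.sin(yaw),0]);l=np.array([-n[1],n[0],0])
t=np.array([.433,.0574,.1387])
for nm,p in(("rails",(m0+m1)/2),("hole",f(283,215,.076)),("br",(b[0]+b[1])/2),("tcp",t)): print(nm,p@n,p@l)
E
```

```text
[0.6166 0.1169 0.081 ]
[0.5355 0.1013 0.081 ]
[0.6259 0.0695 0.081 ]
[0.5445 0.0549 0.081 ]
yaw 10.896083908390954 0.08263090948335877
yaw 10.174992604409915 0.08266901469074317
mid yaw 10.535455141733237 width 0.048315425354556026 0.047274962766883956
hole [0.5918 0.0876 0.076 ] stop [0.616  0.0923 0.076 ] front [0.5264 0.1077 0.076 ] [0.5384 0.0459 0.076 ]
br end [array([0.4988, 0.0924, 0.1273]), array([0.5071, 0.0494, 0.1273])] 0.04370638116429408
rails 0.5864904384515204 -0.021997740980515806
hole 0.597892365992243 -0.022047771094736743
br 0.5074197328073162 -0.02225533349568671
tcp 0.4361957065097699 -0.022739076991881775
```

Request:
{"fn": "servo_tool", "kwargs": {
  "plan": [1,0,0,-0.4,0,0,0,1,0,0,-0.42,0,0,0,1,0.2,0.04,0,0,0,0,1,0.3,0.06,0,0,0,0,1,0.3,0.06,0,0,0,0,1,0.3,0.06,0,0,0,0,1,0.3,0.06,0,0,0,0,1,0.3,0.06,0,0,0,0,1,0.3,0.06,0,0,0,0,1,0.3,0.05,0,0,0,0,1,0.2,0.04,0,0,0,0,1,0.18,0.03,0,0,0,0,1,0,0,0,0,0,0,1,0,0,0,0,0,0]
}}

```text
time: 9.4
tool_pos: [0.541, 0.0767, 0.1063]
ee_rot: [0.743, -0.617, 0.166, -0.199]
wrist_force: [-0.9, -0.0, -1.4]
opening: 0.098
```

```bash
python3 - <<'E'
from h import *; from plant import bot
c=bot.camera("wrist");np.savez("pics/w6.npz",**c);cv2.imwrite("pics/w6.png",c["img"][:,:,::-1])
o=bot.get_obs();ob(o);Rr=Rt(-79.5,10.5,30)
n=np.array([np.cos(10.5*D),np.sin(10.5*D),0]);l=np.array([-n[1],n[0],0]);p=o["tool_pos"];print("n",p@n,"l",p@l,"end",p@n+.0714)
show(o,p,Rr,1)
crop(c,255,90,385,215,5,"pics/w6a.png")
E
```

```text
t 9.45 p [0.541  0.0767 0.1064] z [ 0.492  0.091 -0.866] x [ 0.184  -0.9829  0.0007] F [ 0.8  0.2 -1.4] M [-0.1   0.44  0.  ] op 0.094 q [-0.03 -0.19  1.98  0.14  0.85  1.29]
n 0.5458996791715133 l -0.023196367546247806 end 0.6172996791715133
tot [0. 0. 0.] [ 0.003  0.003 -0.01 ]
per 1 [0. 0. 0.] [ 0.003  0.003 -0.01 ]
```

View pics/w6.png

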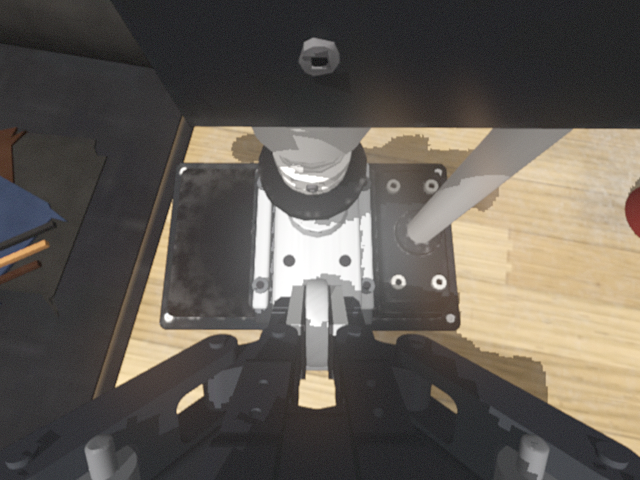

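View pics/w6a.png

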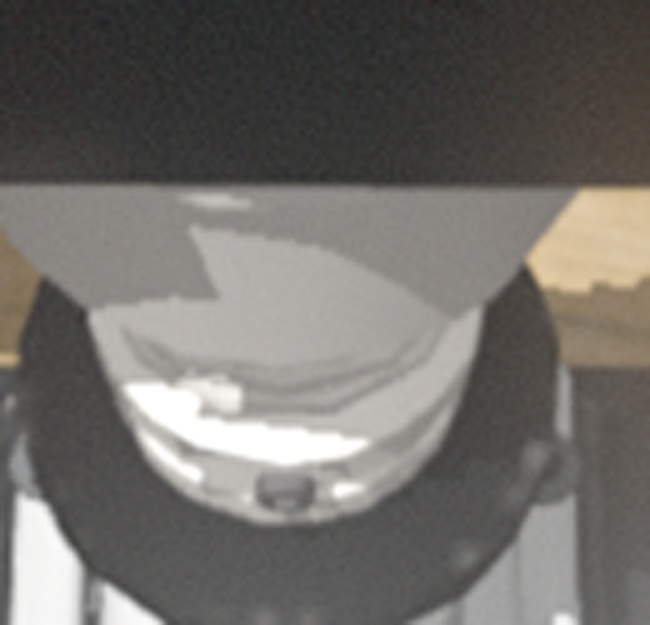

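Request:
{"fn": "servo_tool", "kwargs": {
  "plan": [1,0,0.018,0,0,0,0.01,1,0,0,-0.065,0,0,0,1,0,0,-0.065,0,0,0,1,0,0,-0.065,0,0,0,1,0,0,-0.065,0,0,0,1,0,0,0,0,0,0]
}}

```text
time: 10.2
tool_pos: [0.5412, 0.0774, 0.0958]
ee_rot: [0.744, -0.616, 0.165, -0.199]
wrist_force: [-0.2, -0.1, -2.5]
opening: 0.093
```

```bash
cat > st.py <<'E'
from h import *; from plant import bot
o=bot.get_obs();ob(o)
n=np.array([np.cos(10.5*D),np.sin(10.5*D),0]);l=np.array([-n[1],n[0],0]);p=o["tool_pos"];print("n",p@n,"l",p@l,"end",p@n+.0714)
E
python3 st.py
```

```text
t 10.2 p [0.5412 0.0774 0.0958] z [ 0.492  0.092 -0.866] x [ 0.1857 -0.9826  0.0006] F [-0.2 -0.1 -2.5] M [-0.07  0.48 -0.03] op 0.093 q [-0.02 -0.18  1.99  0.14  0.82  1.29]
n 0.5462041308988309 l -0.022484883180101282 end 0.6176041308988309
```

Request:
{"fn": "servo_tool", "kwargs": {
  "plan": [1,0.035,0.007,0,0,0,0,1,0.035,0.006,0,0,0,0,1,0.03,0.005,-0.01,0,0,0,1,0,0,0,0,0,0]
}}

```text
time: 10.7
tool_pos: [0.5441, 0.0781, 0.0955]
ee_rot: [0.744, -0.616, 0.165, -0.198]
wrist_force: [-9.1, -1.5, 3.9]
opening: 0.094
```

```bash
python3 st.py
```

```text
t 10.7 p [0.5441 0.0781 0.0955] z [ 0.489  0.092 -0.867] x [ 0.1861 -0.9825  0.0006] F [-9.1 -1.5  3.9] M [-0.22  1.17 -0.09] op 0.094 q [-0.02 -0.17  1.99  0.14  0.82  1.29]
n 0.549209494090767 l -0.022406568730962837 end 0.620609494090767
```

Request:
{"fn": "servo_tool", "kwargs": {
  "plan": [1,-0.02,-0.004,0,0,0,0,0,0,0,0,0,0,0,0,0,0,0,0,0,0,0,0,0,0,0,0,0,0,0,0,0,0,0,0,0,0,0,0,0,0,0,0,-0.2,-0.04,0.35,0,0,0,0,-0.4,-0.08,0.7,0,0,0,0,-0.5,-0.08,0.9,0,0,0,0,-0.2,0,0.5,0,0,0,0,0,0,0,0,0,0]
}}

```text
time: 12.08
tool_pos: [0.4933, 0.0699, 0.1977]
ee_rot: [0.743, -0.616, 0.168, -0.201]
wrist_force: [-0.2, 0.5, -0.5]
opening: 1.003
```

```bash
python3 - <<'E'
from h import *; from plant import bot
c=bot.camera("wrist");np.savez("pics/w7.npz",**c);cv2.imwrite("pics/w7.png",c["img"][:,:,::-1])
s=bot.camera("scene");np.savez("pics/s7.npz",**s);crop(s,210,120,340,280,3.7,"pics/s7.png")
ob(bot.get_obs())
E
```

```text
t 12.18 p [0.4922 0.0699 0.1936] z [ 0.492  0.092 -0.866] x [ 0.1857 -0.9826  0.0008] F [ 0.   0.5 -0.9] M [-0.04  0.22  0.01] op 1.004 q [-0.05 -0.39  1.95  0.13  1.08  1.3 ]
```

View pics/w7.png

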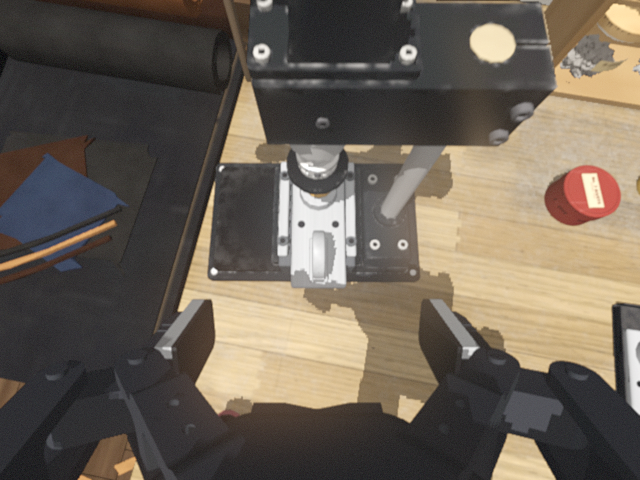

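View pics/s7.png

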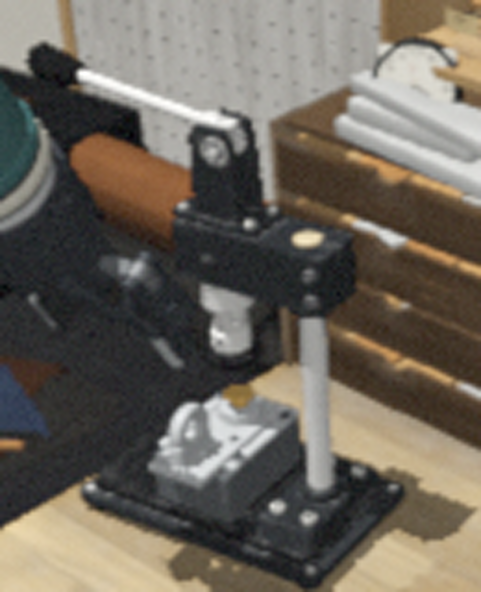

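```bash
python3 - <<'E'
from h import *; from plant import bot
for f in("pics/top0.npz","pics/scene0.npz","pics/s7.npz"):
    c=load(f);X=cloud(c);m=(X[...,2]>.305)&(X[...,2]<.36)&(X[...,0]>.53)&(X[...,0]<.61)&(X[...,1]>.175)&(X[...,1]<.26)
    Y=X[m];print(f,m.sum(),Y.min(0),Y.max(0),cv2.minAreaRect(Y[:,:2].astype(np.float32)))
o=bot.get_obs()
show(o,[.5681,.2127,.38],Rt(10.5,0,0),20)
E
```

```text
pics/top0.npz 204 [0.5557 0.1755 0.3152] [0.5806 0.2322 0.3424] ((0.5694496035575867, 0.20367971062660217), (0.023830020800232887, 0.05642594397068024), 7.795469284057617)
pics/scene0.npz 155 [0.5523 0.1751 0.3138] [0.5789 0.2282 0.3376] ((0.5660145878791809, 0.20164084434509277), (0.019419219344854355, 0.055157389491796494), 16.007444381713867)
pics/s7.npz 156 [0.5535 0.1757 0.3145] [0.5774 0.2265 0.3372] ((0.5665215849876404, 0.20131708681583405), (0.019540783017873764, 0.05353473871946335), 11.317765235900879)
tot [1.897 3.569 4.66 ] [-2.743  1.885  8.754]
per 20 [0.095 0.178 0.233] [-0.137  0.094  0.438]
```

Request:
{"fn": "servo_tool", "kwargs": {
  "plan": [0,0,0.3,0.58,-0.171,0.118,0.547,0,0,0.3,0.58,-0.171,0.118,0.547,0,0,0.3,0.58,-0.171,0.118,0.547,0,0,0.3,0.58,-0.171,0.118,0.547,0,0,0.3,0.58,-0.171,0.118,0.547,0,0,0.3,0.58,-0.171,0.118,0.547,0,0,0.3,0.58,-0.171,0.118,0.547,0,0,0.3,0.58,-0.171,0.118,0.547,0,0.237,0.146,0,-0.171,0.118,0.547,0,0.237,0.146,0,-0.171,0.118,0.547,0,0.237,0.146,0,-0.171,0.118,0.547,0,0.237,0.146,0,-0.171,0.118,0.547,0,0.237,0.146,0,-0.171,0.118,0.547,0,0.237,0.146,0,-0.171,0.118,0.547,0,0.237,0.146,0,-0.171,0.118,0.547,0,0.237,0.146,0,-0.171,0.118,0.547,0,0,0,0,0,0,0,0,0,0,0,0,0,0]
}}

```text
time: 14.42
tool_pos: [0.5683, 0.2126, 0.3781]
ee_rot: [0.996, 0.09, -0.002, -0.0]
wrist_force: [-0.8, -1.6, -0.2]
opening: 0.998
```

```bash
python3 - <<'E'
from h import *; from plant import bot
c=bot.camera("wrist");np.savez("pics/w8.npz",**c);cv2.imwrite("pics/w8.png",c["img"][:,:,::-1])
o=bot.get_obs();ob(o)
show(o,[.5681,.2127,.38],Rt(10.5,0,0),1);print(proj(c,[[.5681,.2127,.323]]))
E
```

```text
t 14.47 p [0.5681 0.2124 0.3788] z [-0.002  0.    -1.   ] x [ 0.9836  0.1803 -0.002 ] F [-0.   0.5 -0.5] M [-0.    0.11  0.  ] op 1.003 q [0.26 0.24 0.9  0.   2.   0.08]
tot [0.    0.007 0.029] [-0.001 -0.012  0.011]
per 1 [0.    0.007 0.029] [-0.001 -0.012  0.011]
[[315.9739 262.4164]]
```

View pics/w8.png

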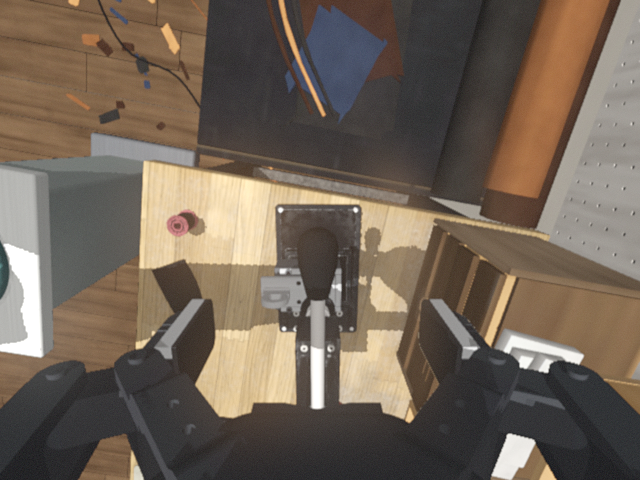

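Request:
{"fn": "servo_tool", "kwargs": {
  "plan": [0,0,0,-0.3,0,0,0,0,0,0,-0.45,0,0,0,0,0,0,-0.45,0,0,0,0,0,0,-0.4,0,0,0,0,0,0,-0.27,0,0,0,0,0,0,0,0,0,0,1,0,0,0,0,0,0,1,0,0,0,0,0,0,1,0,0,0,0,0,0,1,0,0,0,0,0,0,1,0,0,0,0,0,0]
}}

```text
time: 15.85
tool_pos: [0.5684, 0.2127, 0.3052]
ee_rot: [0.996, 0.091, -0.0, -0.0]
wrist_force: [-0.4, 0.4, 3.1]
opening: 0.26
```

```bash
python3 - <<'E'
from h import *; from plant import bot
o=bot.get_obs();ob(o)
y=np.array([-np.sin(10.5*D),np.cos(10.5*D),0]);ax=np.array([np.cos(10.5*D),np.sin(10.5*D),0])
piv=np.array([.587,.1104,0])-.035*y+[0,0,.298]
def kn(a): return piv+.142*np.cos(.18-a)*y+[0,0,.142*np.sin(.18-a)]
R0=R.from_quat(o["ee_rot"]);t0=o["tool_pos"];print("knob",kn(0),"grasp pt",t0-.019*R0.as_matrix()[:,2])
off=t0-kn(0)
prev=t0
L=[0,.05,.1,.15,.2,.25,.3,.35,.4,.45,.5,.55,.6,.65,.7,.75,.78]
for a,b in zip(L[:-1],L[1:]):
    p=lambda a: kn(a)+R.from_rotvec(-a*ax).apply(off)
    print(b,((p(b)-p(a))/.04).round(3),(-(b-a)*ax/(10*D)).round(3),p(b))
E
```

```text
t 15.85 p [0.5684 0.2127 0.3052] z [-0.     0.001 -1.   ] x [ 0.9834  0.1815 -0.    ] F [-0.4  0.4  3.1] M [ 0.    0.14 -0.14] op 0.26 q [0.26 0.22 1.08 0.   1.85 0.08]
knob [0.5679 0.2134 0.3234] grasp pt [0.5684 0.2127 0.3242]
0.05 [-0.001  0.005 -0.174] [-0.282 -0.052 -0.   ] [0.5684 0.2129 0.2983]
0.1 [ 0.001 -0.004 -0.174] [-0.282 -0.052 -0.   ] [0.5684 0.2128 0.2913]
0.15 [ 0.002 -0.012 -0.174] [-0.282 -0.052 -0.   ] [0.5685 0.2123 0.2844]
0.2 [ 0.004 -0.021 -0.173] [-0.282 -0.052 -0.   ] [0.5687 0.2114 0.2775]
0.25 [ 0.005 -0.029 -0.171] [-0.282 -0.052 -0.   ] [0.5689 0.2102 0.2706]
0.3 [ 0.007 -0.038 -0.17 ] [-0.282 -0.052 -0.   ] [0.5692 0.2087 0.2638]
0.35 [ 0.009 -0.046 -0.168] [-0.282 -0.052 -0.   ] [0.5695 0.2069 0.2571]
0.4 [ 0.01  -0.054 -0.165] [-0.282 -0.052 -0.   ] [0.5699 0.2047 0.2505]
0.45 [ 0.012 -0.062 -0.162] [-0.282 -0.052 -0.   ] [0.5704 0.2022 0.2441]
0.5 [ 0.013 -0.07  -0.159] [-0.282 -0.052 -0.   ] [0.5709 0.1994 0.2377]
0.55 [ 0.014 -0.078 -0.155] [-0.282 -0.052 -0.   ] [0.5715 0.1963 0.2315]
0.6 [ 0.016 -0.085 -0.151] [-0.282 -0.052 -0.   ] [0.5721 0.1929 0.2255]
0.65 [ 0.017 -0.093 -0.146] [-0.282 -0.052 -0.   ] [0.5728 0.1892 0.2196]
0.7 [ 0.018 -0.1   -0.141] [-0.282 -0.052 -0.   ] [0.5735 0.1852 0.214 ]
0.75 [ 0.02  -0.107 -0.136] [-0.282 -0.052 -0.   ] [0.5743 0.1809 0.2086]
0.78 [ 0.012 -0.067 -0.079] [-0.169 -0.031 -0.   ] [0.5748 0.1782 0.2054]
```

Request:
{"fn": "servo_tool", "kwargs": {
  "plan": [1,0,0.005,-0.174,-0.282,-0.052,0,1,0,-0.004,-0.174,-0.282,-0.052,0,1,0.002,-0.012,-0.174,-0.282,-0.052,0,1,0.004,-0.021,-0.173,-0.282,-0.052,0,1,0.005,-0.029,-0.171,-0.282,-0.052,0,1,0.007,-0.038,-0.17,-0.282,-0.052,0,1,0.009,-0.046,-0.168,-0.282,-0.052,0,1,0.01,-0.054,-0.165,-0.282,-0.052,0,1,0.012,-0.062,-0.162,-0.282,-0.052,0,1,0.013,-0.07,-0.159,-0.282,-0.052,0]
}}

```text
time: 17.1
tool_pos: [0.5709, 0.1998, 0.2389]
ee_rot: [0.965, 0.088, 0.023, 0.247]
wrist_force: [-2.3, 1.8, 6.8]
opening: 0.255
```

```bash
cat > lv.py <<'E'
from h import *; from plant import bot
o=bot.get_obs();ob(o)
y=np.array([-np.sin(10.5*D),np.cos(10.5*D),0])
piv=np.array([.587,.1104,0])-.035*y+[0,0,.298]
g=o["tool_pos"]-.019*R.from_quat(o["ee_rot"]).as_matrix()[:,2]-piv
print("grasp y,z,r",g@y,g[2],np.hypot(g@y,g[2]),"a",.18-np.arctan2(g[2],g@y))
E
python3 lv.py
```

```text
t 17.1 p [0.5709 0.1998 0.2389] z [ 0.088 -0.472 -0.877] x [0.9835 0.181  0.0015] F [-2.3  1.8  6.8] M [-0.01  0.25 -0.15] op 0.255 q [ 0.49  0.31  1.17 -0.49  1.79  0.23]
grasp y,z,r 0.13496026718386234 -0.04247282519814416 0.14148573991272625 a 0.48489347140158046
```

Request:
{"fn": "servo_tool", "kwargs": {
  "plan": [1,0.014,-0.078,-0.155,-0.282,-0.052,0,1,0.016,-0.085,-0.151,-0.282,-0.052,0,1,0.008,-0.046,-0.073,-0.141,-0.026,0,1,0.008,-0.046,-0.073,-0.141,-0.026,0,1,0.009,-0.05,-0.071,-0.141,-0.026,0,1,0.009,-0.05,-0.071,-0.141,-0.026,0]
}}

```text
time: 17.85
tool_pos: [0.5733, 0.1869, 0.2169]
ee_rot: [0.936, 0.085, 0.033, 0.341]
wrist_force: [-4.3, 7.3, 11.7]
opening: 0.256
```

```bash
python3 lv.py
```

```text
t 17.85 p [0.5733 0.1869 0.2169] z [ 0.12  -0.632 -0.765] x [0.9834 0.1814 0.0038] F [-4.3  7.3 11.7] M [-0.01  0.48 -0.39] op 0.256 q [ 0.55  0.37  1.21 -0.66  1.79  0.29]
grasp y,z,r 0.12491067431754377 -0.06652742667287495 0.1415223482640754 a 0.6693862277087788
```

Request:
{"fn": "servo_tool", "kwargs": {
  "plan": [1,0.01,-0.053,-0.068,-0.141,-0.026,0,1,0.01,-0.054,-0.068,-0.141,-0.026,0,1,0,0,0,0,0,0]
}}

```text
time: 18.23
tool_pos: [0.5741, 0.1823, 0.2108]
ee_rot: [0.927, 0.084, 0.035, 0.365]
wrist_force: [-3.8, 3.6, 9.9]
opening: 0.257
```

```bash
python3 lv.py
```

```text
t 18.23 p [0.5741 0.1823 0.2108] z [ 0.126 -0.67  -0.732] x [0.9834 0.1815 0.0028] F [-3.8  3.6  9.9] M [-0.01  0.32 -0.36] op 0.257 q [ 0.56  0.39  1.22 -0.71  1.79  0.31]
grasp y,z,r 0.1210344974664131 -0.07334000048481185 0.14152068841006732 a 0.7247778618666751
```

Request:
{"fn": "servo_tool", "kwargs": {
  "plan": [1,0.01,-0.055,-0.066,-0.141,-0.026,0,1,0.01,-0.056,-0.064,-0.141,-0.026,0,1,0,0,0,0,0,0]
}}

```text
time: 18.6
tool_pos: [0.5747, 0.1793, 0.2075]
ee_rot: [0.918, 0.083, 0.038, 0.387]
wrist_force: [-8.1, 9.1, 15.0]
opening: 0.259
```

```bash
python3 lv.py
```

```text
t 18.6 p [0.5747 0.1793 0.2075] z [ 0.134 -0.704 -0.698] x [0.9833 0.182  0.0052] F [-8.1  9.1 15. ] M [-0.02  0.61 -0.61] op 0.259 q [ 0.57  0.4   1.23 -0.75  1.8   0.33]
grasp y,z,r 0.11858115098784613 -0.07726583847081112 0.1415326787855011 a 0.7574894732809649
```

Request:
{"fn": "servo_tool", "kwargs": {
  "plan": [1,0.01,-0.057,-0.063,-0.141,-0.026,0,1,0.006,-0.03,-0.03,0,0,0,1,0,0,0,0,0,0]
}}

```text
time: 18.98
tool_pos: [0.575, 0.1784, 0.2067]
ee_rot: [0.913, 0.083, 0.041, 0.396]
wrist_force: [-12.1, 18.6, 23.2]
opening: 0.257
```

```bash
python3 lv.py; python3 - <<'E'
from h import *; from plant import bot
s=bot.camera("scene");np.savez("pics/s9.npz",**s);crop(s,200,120,350,280,3.7,"pics/s9.png")
E
```

```text
t 18.98 p [0.575  0.1784 0.2067] z [ 0.14  -0.717 -0.682] x [0.983  0.1833 0.0092] F [-12.1  18.6  23.2] M [ 0.08  1.04 -0.92] op 0.257 q [ 0.58  0.41  1.24 -0.77  1.8   0.33]
grasp y,z,r 0.11788937819778017 -0.07831539009553895 0.14153164246088465 a 0.7663710394857208
```

View pics/s9.png

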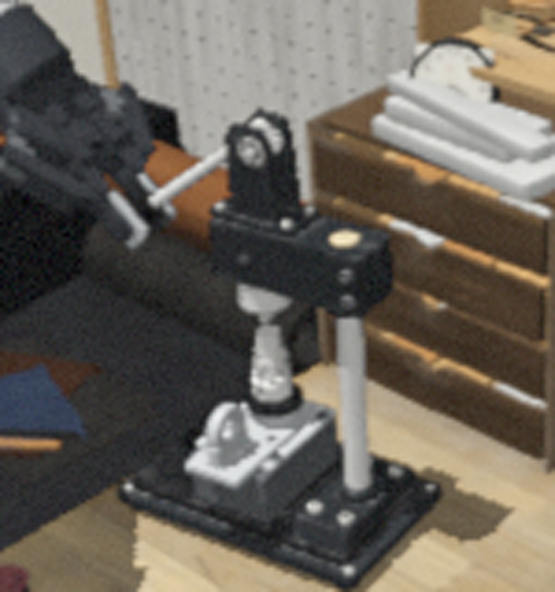

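Request:
{"fn": "servo_tool", "kwargs": {
  "plan": [1,-0.006,0.03,0.03,0,0,0,1,-0.01,0.057,0.063,0.141,0.026,0,1,-0.01,0.056,0.064,0.141,0.026,0,1,-0.01,0.055,0.066,0.141,0.026,0,1,-0.01,0.054,0.068,0.141,0.026,0,1,-0.01,0.053,0.068,0.141,0.026,0,1,-0.009,0.05,0.071,0.141,0.026,0,1,-0.009,0.05,0.071,0.141,0.026,0,1,-0.008,0.046,0.073,0.141,0.026,0,1,-0.008,0.046,0.073,0.141,0.026,0,1,-0.008,0.043,0.076,0.141,0.026,0,1,-0.008,0.042,0.075,0.141,0.026,0,1,-0.007,0.039,0.078,0.141,0.026,0,1,-0.007,0.039,0.077,0.141,0.026,0,1,-0.006,0.035,0.08,0.141,0.026,0,1,-0.007,0.035,0.079,0.141,0.026,0,1,-0.006,0.031,0.081,0.141,0.026,0,1,-0.006,0.031,0.081,0.141,0.026,0]
}}

```text
time: 21.28
tool_pos: [0.5699, 0.2046, 0.25]
ee_rot: [0.976, 0.089, 0.018, 0.197]
wrist_force: [-0.6, -4.9, 3.3]
opening: 0.26
```

```bash
python3 lv.py
```

```text
t 21.27 p [0.5699 0.2046 0.25  ] z [ 0.069 -0.382 -0.922] x [ 0.9835  0.181  -0.0009] F [-0.6 -4.9  3.3] M [-0.65 -0.08 -0.05] op 0.26 q [ 0.45  0.29  1.15 -0.39  1.8   0.2 ]
grasp y,z,r 0.1381464627254595 -0.03053172383856545 0.14148014462853506 a 0.39751329462996576
```

Still holding; continue up to 0 (16 more half-steps, a touch extra at the end checked).

Request:
{"fn": "servo_tool", "kwargs": {
  "plan": [1,-0.005,0.027,0.083,0.141,0.026,0,1,-0.005,0.027,0.082,0.141,0.026,0,1,-0.005,0.023,0.084,0.141,0.026,0,1,-0.004,0.023,0.084,0.141,0.026,0,1,-0.004,0.019,0.085,0.141,0.026,0,1,-0.003,0.019,0.085,0.141,0.026,0,1,-0.003,0.015,0.086,0.141,0.026,0,1,-0.002,0.014,0.085,0.141,0.026,0,1,-0.002,0.011,0.087,0.141,0.026,0,1,-0.002,0.01,0.086,0.141,0.026,0,1,-0.001,0.006,0.087,0.141,0.026,0,1,-0.001,0.006,0.087,0.141,0.026,0,1,0,0.002,0.087,0.141,0.026,0,1,0,0.002,0.087,0.141,0.026,0,1,0,-0.002,0.087,0.141,0.026,0,1,0,-0.003,0.087,0.141,0.026,0,1,0,0,0,0,0,0,1,0,0,0,0,0,0]
}}

```text
time: 23.52
tool_pos: [0.5684, 0.2128, 0.3052]
ee_rot: [0.996, 0.091, -0.0, -0.0]
wrist_force: [1.7, -2.5, 5.4]
opening: 0.255
```

```bash
python3 lv.py
```

```text
t 23.52 p [0.5684 0.2128 0.3052] z [-0.     0.001 -1.   ] x [0.9834 0.1817 0.    ] F [ 1.7 -2.5  5.4] M [-0.45 -0.14 -0.12] op 0.255 q [0.26 0.22 1.08 0.   1.85 0.08]
grasp y,z,r 0.139059112600848 0.026210215573455098 0.1415076400684511 a -0.006296957230960298
```

Request:
{"fn": "servo_tool", "kwargs": {
  "plan": [1,0,0,0.025,0,0,0,1,0,0,0.025,0,0,0,1,0,0,0,0,0,0]
}}

```text
time: 23.9
tool_pos: [0.5683, 0.2128, 0.3054]
ee_rot: [0.996, 0.091, -0.001, -0.0]
wrist_force: [2.5, -2.2, -1.9]
opening: 0.258
```

```bash
python3 lv.py
```

```text
t 23.9 p [0.5683 0.2128 0.3054] z [-0.003 -0.    -1.   ] x [ 0.9834  0.1817 -0.0026] F [ 2.5 -2.2 -1.9] M [-0.29 -0.45 -0.11] op 0.258 q [0.26 0.22 1.08 0.   1.85 0.08]
grasp y,z,r 0.1390498843523924 0.026380696449561702 0.14153024935884773 a -0.0074927463211323375
```

Request:
{"fn": "servo_tool", "kwargs": {
  "plan": [1,0,0,-0.03,0,0,0,0,0,0,0,0,0,0,0,0,0,0,0,0,0,0,0,0,0,0,0,0,0,0,0,0,0,0,0,0,0,0,0,0,0,0,0,0,0,0.3,0,0,0,0,0,0,0.5,0,0,0,0,0,0,0.5,0,0,0,0,0,0,0.4,0,0,0,0,0,0,0.2,0,0,0,0,0,0,0,0,0,0]
}}

```text
time: 25.4
tool_pos: [0.5685, 0.2127, 0.3824]
ee_rot: [0.996, 0.091, 0.0, -0.0]
wrist_force: [-0.1, 0.1, 0.1]
opening: 1.0
```

```bash
python3 - <<'E'
from h import *; from plant import bot
s=bot.camera("scene");np.savez("pics/s10.npz",**s);crop(s,200,120,350,280,3.7,"pics/s10.png")
o=bot.get_obs();ob(o);show(o,[.4933,.0699,.1977],Rt(-79.5,10.5,30),16)
E
```

```text
t 25.45 p [0.5684 0.2127 0.3814] z [-0.001  0.    -1.   ] x [ 0.9834  0.1815 -0.0009] F [ 0.5 -0.4  0.1] M [-0.03  0.01  0.01] op 0.999 q [0.26 0.24 0.89 0.   2.   0.08]
tot [-1.878 -3.57  -4.592] [ 2.733 -1.887 -8.773]
per 16 [-0.117 -0.223 -0.287] [ 0.171 -0.118 -0.548]
```

View pics/s10.png

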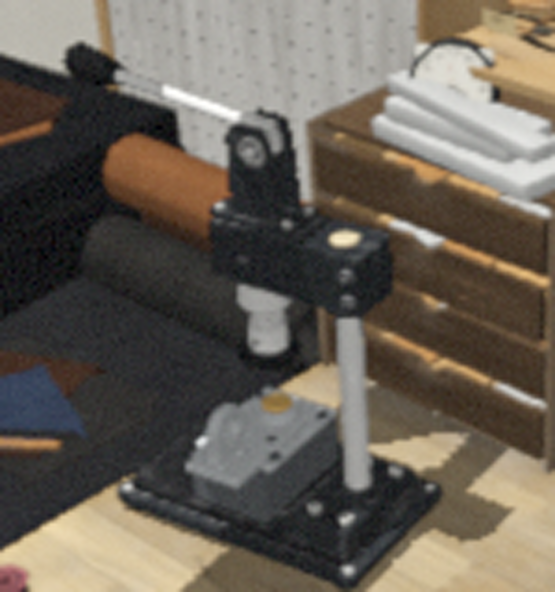

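Request:
{"fn": "servo_tool", "kwargs": {
  "plan": [0,-0.235,-0.146,0,0.171,-0.118,-0.548,0,-0.235,-0.146,0,0.171,-0.118,-0.548,0,-0.235,-0.146,0,0.171,-0.118,-0.548,0,-0.235,-0.146,0,0.171,-0.118,-0.548,0,-0.235,-0.146,0,0.171,-0.118,-0.548,0,-0.235,-0.146,0,0.171,-0.118,-0.548,0,-0.235,-0.146,0,0.171,-0.118,-0.548,0,-0.235,-0.146,0,0.171,-0.118,-0.548,0,0,-0.3,-0.574,0.171,-0.118,-0.548,0,0,-0.3,-0.574,0.171,-0.118,-0.548,0,0,-0.3,-0.574,0.171,-0.118,-0.548,0,0,-0.3,-0.574,0.171,-0.118,-0.548,0,0,-0.3,-0.574,0.171,-0.118,-0.548,0,0,-0.3,-0.574,0.171,-0.118,-0.548,0,0,-0.3,-0.574,0.171,-0.118,-0.548,0,0,-0.3,-0.574,0.171,-0.118,-0.548,0,0,0,0,0,0,0,0,0,0,0,0,0,0]
}}

```text
time: 27.7
tool_pos: [0.4936, 0.0702, 0.1986]
ee_rot: [0.743, -0.617, 0.166, -0.2]
wrist_force: [-0.1, 0.1, 0.0]
opening: 0.998
```

```bash
python3 - <<'E'
from h import *; from plant import bot
c=bot.camera("wrist");np.savez("pics/w11.npz",**c);cv2.imwrite("pics/w11.png",c["img"][:,:,::-1])
crop(c,270,130,370,300,3.5,"pics/w11a.png")
o=bot.get_obs();ob(o);show(o,[.5441,.0781,.0955],Rt(-79.5,10.5,30),8)
s=load("pics/s10.npz");X=cloud(s);c7=load("pics/s7.npz");
for q in("pics/s7.npz","pics/s10.npz"):
    s=load(q);X=cloud(s);m=(np.linalg.norm(X[...,:2]-[.5918,.0876],axis=-1)<.013)&(X[...,2]<.12)&(X[...,2]>.06);im=s["img"][m].astype(int);b=(im[:,0]-im[:,2]>50)
    print(q,m.sum(),b.sum(),np.percentile(X[m][b][:,2],[5,50,95]) if b.sum() else 0)
E
```

```text
t 27.75 p [0.494  0.0702 0.1993] z [ 0.494  0.092 -0.865] x [ 0.1843 -0.9829  0.0007] F [0.5 0.7 0.5] M [-0.06  0.21  0.  ] op 1.0 q [-0.05 -0.39  1.94  0.13  1.09  1.31]
tot [ 1.253  0.196 -2.596] [ 0.001  0.016 -0.012]
per 8 [ 0.157  0.025 -0.325] [ 0.     0.002 -0.002]
pics/s7.npz 64 32 [0.0963 0.1042 0.106 ]
pics/s10.npz 52 30 [0.0938 0.096  0.0986]
```

View pics/w11.png

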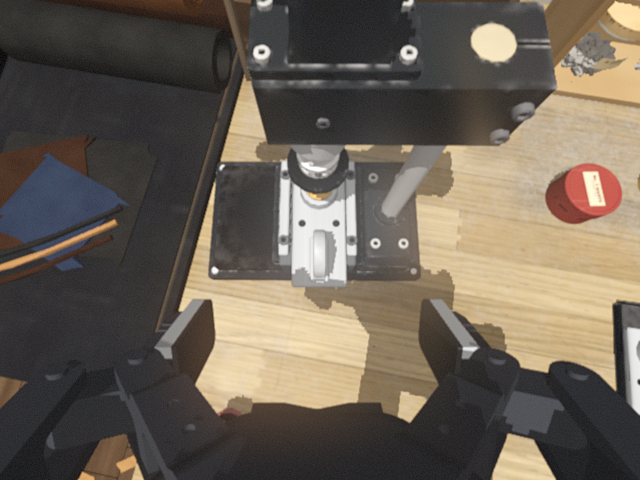

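View pics/w11a.png

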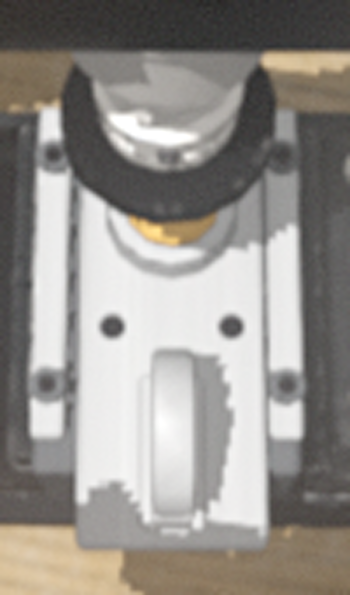

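Request:
{"fn": "servo_tool", "kwargs": {
  "plan": [0,0.157,0.025,-0.32,0,0,0,0,0.157,0.025,-0.32,0,0,0,0,0.157,0.025,-0.32,0,0,0,0,0.157,0.025,-0.32,0,0,0,0,0.157,0.025,-0.32,0,0,0,0,0.157,0.025,-0.32,0,0,0,0,0.157,0.025,-0.32,0,0,0,0,0.157,0.025,-0.32,0,0,0,0,0,0,0,0,0,0,1,0,0,0,0,0,0,1,0,0,0,0,0,0,1,0,0,0,0,0,0,1,0,0,0,0,0,0,1,0,0,0,0,0,0,1,0,0,0,0,0,0,1,0,0,0,0,0,0]
}}

```text
time: 29.75
tool_pos: [0.5435, 0.078, 0.0957]
ee_rot: [0.743, -0.617, 0.166, -0.199]
wrist_force: [-3.6, -1.2, 4.0]
opening: 0.095
```

```bash
python3 st.py; python3 - <<'E'
from h import *; from plant import bot
c=bot.camera("wrist");np.savez("pics/w12.npz",**c);cv2.imwrite("pics/w12.png",c["img"][:,:,::-1])
E
```

```text
t 29.75 p [0.5435 0.078  0.0957] z [ 0.492  0.092 -0.866] x [ 0.1831 -0.9831  0.0002] F [-3.6 -1.2  4. ] M [-0.11  0.4  -0.02] op 0.095 q [-0.02 -0.18  1.99  0.14  0.82  1.3 ]
n 0.5486272276177073 l -0.022394720236320574 end 0.6200272276177073
```

View pics/w12.png

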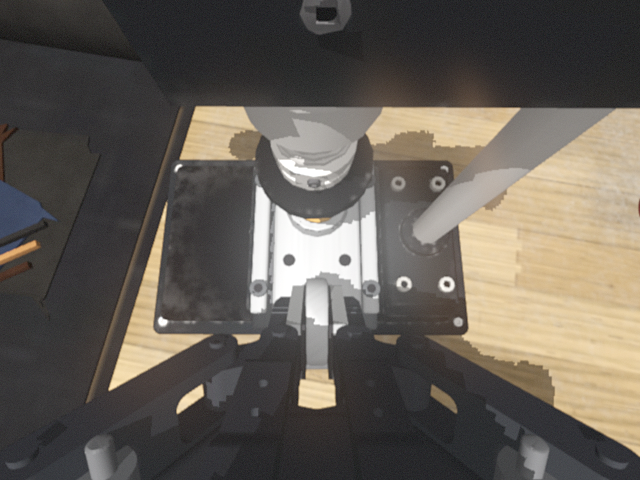

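Request:
{"fn": "servo_tool", "kwargs": {
  "plan": [1,-0.02,-0.004,0.05,0,0,0,1,-0.02,-0.004,0.1,0,0,0,1,0,0,0.11,0,0,0,1,-0.2,-0.037,0,0,0,0,1,-0.35,-0.065,0,0,0,0,1,-0.45,-0.083,0,0,0,0,1,-0.45,-0.083,0,0,0,0,1,-0.45,-0.083,0,0,0,0,1,-0.45,-0.083,0,0,0,0,1,-0.35,-0.065,0.1,0,0,0,1,-0.25,-0.25,0.3,0,0,0,1,0,-0.6,0.3,0,0,0]
}}

```text
time: 31.3
tool_pos: [0.422, 0.0243, 0.1331]
ee_rot: [0.744, -0.616, 0.165, -0.199]
wrist_force: [0.1, -0.4, -2.0]
opening: 0.092
```

```bash
python3 - <<'E'
from h import *; from plant import bot
o=bot.get_obs();ob(o);show(o,[.451,-.312,.12],Rt(-88.8,1.2,30),15)
E
```

```text
t 31.3 p [0.422  0.0243 0.1331] z [ 0.491  0.093 -0.866] x [ 0.1857 -0.9826 -0.    ] F [ 0.1 -0.4 -2. ] M [-0.1   0.49 -0.07] op 0.092 q [-0.24 -0.56  2.17  0.24  1.06  1.08]
tot [ 0.725 -8.408 -0.328] [-0.    0.   -0.95]
per 15 [ 0.048 -0.561 -0.022] [-0.     0.    -0.063]
```

Request:
{"fn": "servo_tool", "kwargs": {
  "plan": [1,0.05,-0.55,-0.03,0,0,-0.063,1,0.05,-0.55,-0.03,0,0,-0.063,1,0.05,-0.55,-0.03,0,0,-0.063,1,0.05,-0.55,-0.03,0,0,-0.063,1,0.05,-0.55,-0.03,0,0,-0.063,1,0.05,-0.55,-0.03,0,0,-0.063,1,0.05,-0.55,-0.03,0,0,-0.063,1,0.05,-0.55,-0.03,0,0,-0.063,1,0.05,-0.55,-0.03,0,0,-0.063,1,0.05,-0.55,-0.03,0,0,-0.063,1,0.05,-0.55,-0.03,0,0,-0.063,1,0.05,-0.55,-0.03,0,0,-0.063,1,0.05,-0.55,-0.03,0,0,-0.063,1,0.05,-0.4,-0.03,0,0,-0.063,1,0.05,-0.2,-0.03,0,0,-0.063,1,0,0,0,0,0,0,1,0,0,0,0,0,0]
}}

```text
time: 33.42
tool_pos: [0.4537, -0.2855, 0.1155]
ee_rot: [0.69, -0.676, 0.181, -0.185]
wrist_force: [0.2, -0.9, -1.9]
opening: 0.095
```

```bash
python3 - <<'E'
from h import *; from plant import bot
c=bot.camera("wrist");np.savez("pics/w13.npz",**c);cv2.imwrite("pics/w13.png",c["img"][:,:,::-1])
o=bot.get_obs();ob(o);show(o,[.451,-.312,.12],Rt(-88.8,1.2,30),1)
E
```

```text
t 33.48 p [ 0.4537 -0.2856  0.1156] z [ 0.5    0.01  -0.866] x [ 0.0201 -0.9998 -0.0003] F [-0.8  0.  -1.8] M [-0.04  0.46 -0.05] op 0.095 q [-0.92 -0.14  1.92  0.47  1.09  0.47]
tot [-0.068 -0.661  0.111] [-0.002  0.002  0.005]
per 1 [-0.068 -0.661  0.111] [-0.002  0.002  0.005]
```

View pics/w13.png

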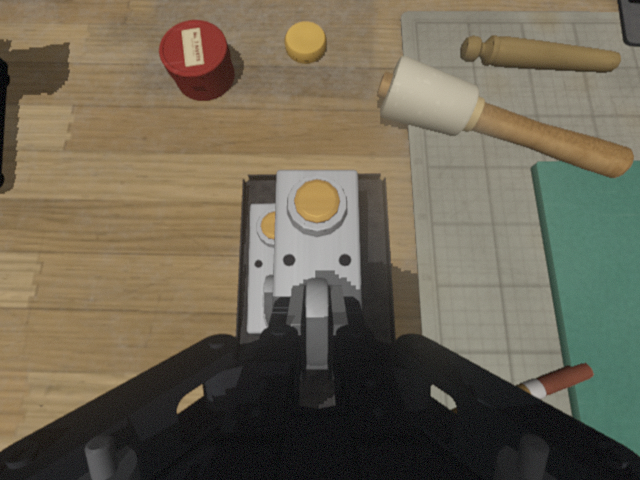

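```bash
python3 - <<'E'
from h import *
c=load("pics/w13.npz")
crop(c,230,160,410,350,3.2,"pics/w13a.png")
E
```

```text
(no output)
```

View pics/w13a.png

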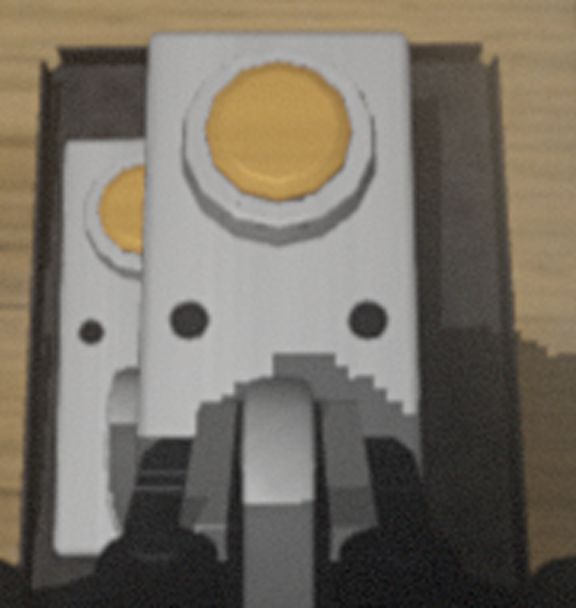

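```bash
python3 - <<'E'
from h import *
c=load("pics/w13.npz")
f=lambda U,V,z: ray(c,(U+.5)/3.2-.5+230,(V+.5)/3.2-.5+160,z)
for nm,p in dict(L=(40,65),R=(497,62),farL=(62,48),farR=(480,46),Rl=(525,550),Ll=(24,550)).items(): print(nm,f(*p,.011))
for p in((65,142),(55,552)): print("fin",f(*p,.010))
print("fin pin (left edge)",f(98,208,.022))
print("held end",f(150,34,.1035),f(410,34,.1035))
E
```

```text
L [ 0.5596 -0.2226  0.011 ]
R [ 0.5628 -0.3396  0.011 ]
farL [ 0.5644 -0.2279  0.011 ]
farR [ 0.5672 -0.3353  0.011 ]
Rl [ 0.4419 -0.3428  0.011 ]
Ll [ 0.4395 -0.2275  0.011 ]
fin [ 0.5393 -0.2302  0.01  ]
fin [ 0.4392 -0.2345  0.01  ]
fin pin (left edge) [ 0.5186 -0.2416  0.022 ]
held end [ 0.5252 -0.2627  0.1035] [ 0.5261 -0.3062  0.1035]
```

Request:
{"fn": "servo_tool", "kwargs": {
  "plan": [1,-0.03,-0.3,0,0,0,0.01,1,-0.038,-0.36,0,0,0,0.02,1,0,0,-0.2,0,0,0,1,0,0,-0.4,0,0,0,1,0,0,-0.45,0,0,0,1,0,0,-0.45,0,0,0,1,0,0,-0.4,0,0,0,1,0,0,-0.2,0,0,0,1,0,0,-0.1,0,0,0,1,0,0,0,0,0,0]
}}

```text
time: 34.72
tool_pos: [0.4512, -0.3129, 0.0278]
ee_rot: [0.691, -0.675, 0.181, -0.185]
wrist_force: [-0.1, 0.6, -1.5]
opening: 0.095
```

```bash
python3 - <<'E'
from h import *; from plant import bot
c=bot.camera("wrist");np.savez("pics/w14.npz",**c);cv2.imwrite("pics/w14.png",c["img"][:,:,::-1])
o=bot.get_obs();ob(o);show(o,[.451,-.312,.0215],Rt(-88.8,1.2,30),1)
E
```

```text
t 34.77 p [ 0.4514 -0.3131  0.0282] z [ 0.501  0.011 -0.865] x [ 0.0244 -0.9997  0.0009] F [ 0.  -1.2 -1.8] M [-0.03  0.49 -0.03] op 0.093 q [-0.96  0.02  1.97  0.55  0.93  0.3 ]
tot [-0.01   0.028 -0.169] [ 0.005  0.007 -0.02 ]
per 1 [-0.01   0.028 -0.169] [ 0.005  0.007 -0.02 ]
```

View pics/w14.png

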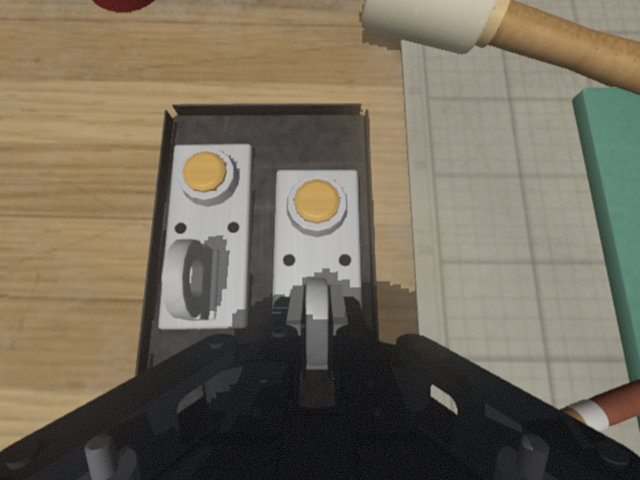

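Request:
{"fn": "servo_tool", "kwargs": {
  "plan": [1,0,0.02,-0.05,0,0,0,1,0,0,-0.05,0,0,0,1,0,0,-0.04,0,0,0,1,0,0,-0.03,0,0,0,1,0,0,0,0,0,0]
}}

```text
time: 35.4
tool_pos: [0.4515, -0.3121, 0.0217]
ee_rot: [0.691, -0.674, 0.181, -0.186]
wrist_force: [-2.7, 1.0, 4.0]
opening: 0.095
```

```bash
python3 st.py
```

```text
t 35.4 p [ 0.4515 -0.3121  0.0217] z [ 0.501  0.012 -0.865] x [ 0.0246 -0.9997  0.0005] F [-2.7  1.   4. ] M [0.25 0.35 0.17] op 0.095 q [-0.96  0.02  1.97  0.56  0.91  0.29]
n 0.3870079257441068 l -0.38918137532425445 end 0.4584079257441068
```

Request:
{"fn": "servo_tool", "kwargs": {
  "plan": [0.7,0,0,0,0,0,0,0.7,0,0,0,0,0,0,0.7,0,0,0,0,0,0,0.7,-0.1,0,0.173,0,0,0,0.7,-0.25,-0.005,0.433,0,0,0,0.7,-0.4,-0.008,0.69,0,0,0,0.7,-0.4,-0.008,0.69,0,0,0,0.7,-0.25,0,0.6,0,0,0,0.7,0,0,0.5,0,0,0,0.7,0,0,0,0,0,0,0.7,0,0,0,0,0,0]
}}

```text
time: 36.78
tool_pos: [0.3947, -0.3123, 0.1435]
ee_rot: [0.691, -0.675, 0.18, -0.185]
wrist_force: [-0.9, 1.5, -0.9]
opening: 0.3
```

```bash
python3 - <<'E'
from h import *; from plant import bot
c=bot.camera("wrist");np.savez("pics/w15.npz",**c);cv2.imwrite("pics/w15.png",c["img"][:,:,::-1])
s=bot.camera("scene");np.savez("pics/s15.npz",**s);cv2.imwrite("pics/s15.png",s["img"][:,:,::-1])
t=bot.camera("top");np.savez("pics/t15.npz",**t)
ob(bot.get_obs())
X=cloud(c);col=c["img"].astype(int)
m=(col[...,0]-col[...,2]>90)&(X[...,2]<.04)&(X[...,2]>.015)&(X[...,0]>.42)&(X[...,0]<.55)&(X[...,1]<-.2)&(X[...,1]>-.35)
for lo,hi in((-.28,-.2),(-.35,-.285)):
    k=m&(X[...,1]>lo)&(X[...,1]<hi);print(k.sum(),X[k].mean(0),np.percentile(X[k][:,2],[10,50,90]))
E
```

```text
t 36.92 p [ 0.3947 -0.312   0.1429] z [ 0.499  0.014 -0.866] x [ 0.0247 -0.9997 -0.0022] F [ 0.2  0.1 -0.4] M [-0.03  0.26  0.01] op 0.297 q [-1.08 -0.21  1.91  0.5   1.23  0.34]
391 [ 0.518  -0.2529  0.0216] [0.0206 0.0217 0.0225]
402 [ 0.5012 -0.3111  0.0217] [0.0206 0.0217 0.0227]
```

View pics/w15.png

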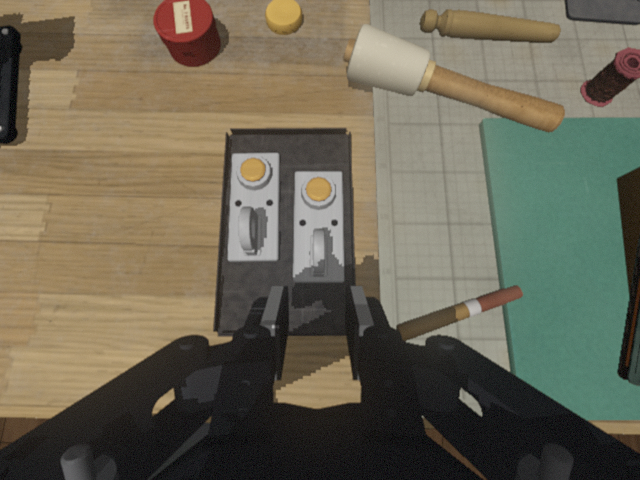

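View pics/s15.png

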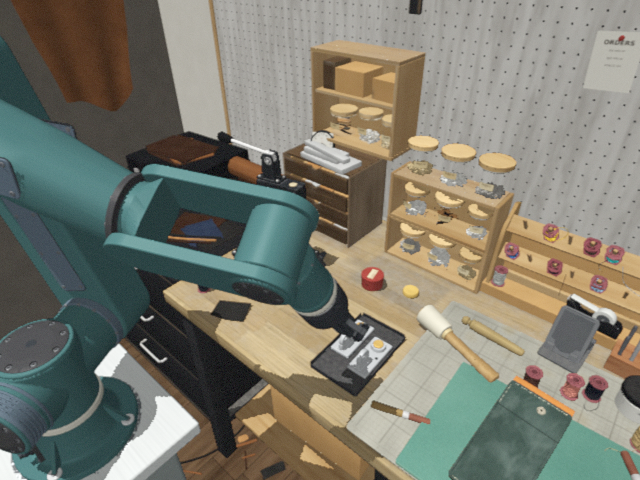

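```bash
python3 -c "
from plant import bot
print(bot.job_done())"
```

```text
the job is handed in; nothing more can be done
None
```

I pressed the pin home in the lever press, laid the bracket in the free half of the parts tray next to the finished one, and handed the job in at about 37 s of the 72 s. No check failed; no verdict is reported.

- **Seating:** I pinched the bracket by its eye with the gripper leaning back 30°. I lowered it between the nest rails and pushed it against the stop, with about 9 N at contact, then let go.
- **Pressing:** I pulled the lever to about 0.76 rad, where it came up hard and the wrist read about 32 N.
- **Easing the lever up:** I brought it back at about 0.2 rad/s with the knob held all the way. I let go only once a further 2 mm upward command gave almost no movement.
- **Pin height:** in the nest the head dropped from about 105 mm to 96 mm above the bench, matching 76 + 20 mm. In the tray both pin heads measure 21.7 mm against the expected 22 mm, so the pin is home and the bracket lies flat.
- **Placing:** I set it on the tray floor at about 4 N and opened the gripper only part way to stay clear of the finished bracket. In the last pictures the finished bracket, mallet and tin look undisturbed. The spool was out of clear view there; I moved nothing near it.

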